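# Clamp the cup shelf tight and set the shot glasses out on it

### The arm

A 6-joint arm with a two-finger parallel gripper is mounted at the origin on a cart in front of the work surface, level with it; the furniture and walls round the work are solid. World frame = base frame: x ahead of the robot, y to its left, z up, the work surface at z = 0. Lengths are in mm, angles in rad, forces in N, time in s.
With the tool pointing down it reaches from about 400 to 925 mm from the base axis. Payload 12.5 kg.
Tool frame: the origin (TCP) lies at the very end of the fingers, on their centre line; the grasp point (between the pads) lies 19 mm behind it; z points along the fingers, y is the line along which they close (so a half turn about z gives the same grasp; the last joint's range is limited). The gripper opens to 95 mm and grips with 3 to 60 N. Pads are 20 mm wide; open, the fingers measure 119 mm over their backs; the gripper's body (75 mm by 180 mm) begins 59 mm behind the grasp point.
Start: joints at [-1.376, 0.491, 1.559, -0, 1.092, -0.106], TCP at [185.201, -596.948, 214.661] pointing down, gripper open.
Joint ranges: [-3.1, 3.1], [-0.84, 2.19], [0.05, 2.79], [-1.13, 4.28], [0.06, 2.93], [-2.69, 2.69]. Speed limits (rad/s): [2.22, 2.22, 2.79, 3.14, 3.14, 3.14].

### API

Orientations are given as [roll, pitch, yaw] about the fixed x, y, z axes, in that order (R = Rz(yaw) Ry(pitch) Rx(roll)).
In Python, from cell import env gives the robot as it stands.
- The arm moves only by the shell command python3 steer.py 'ROWS'. ROWS is a JSON list that holds a single list of rows (three levels of brackets), with 1 to 5 rows, each of 5 numbers: dx, dy, dz in units of 5 mm, then a turn about the tool's z in units of 0.2 rad, then the opening from 0.0 (shut) to 1.0 (fully open); each row is the pose to reach, as a shift and turn from the pose commanded when the command began, along the tool's axes at that moment; what a row does not reach only later rows make up. A row lasts 1/12 s, in which the tool goes at most 41.7 mm and 0.125 rad, less where a joint would pass 70% of its speed; a pose out of reach is approached as far as the arm can. The fingers move at their own pace and stop on an object; the grip force is fixed at half the most. Time passes only in rows, so rows that do not move let the fingers close. It prints the time, the measured TCP pose, the force, the opening and the grip force at its end. Input that does not fit is refused with a message, and nothing moves.
- env.state(): the state, without advancing time (a new reading comes with each control period).
- env.read_camera(name): name is "scene" or "top"; returns (picture, depth): 480x640x3 uint8, red, green, blue; 480x640 float32, mm along the optical axis (not along the pixel's ray), 0 where there is no reading.
- env.camera_info(name): a dict with "vertical_fov" (degrees; the focal length in pixels is half the picture's height over the tangent of half this angle, whatever the lens; pixels are square), "cx", "cy" (the principal point, pixels), "origin" and "attitude" of the camera in the world. Camera axes: x right, y down, z forward; pixel columns grow to the right and rows downward; lengths in mm; the calibration is good to about 2 mm. A picture is of the moment at which its call begins. camera_info takes no time and is no camera call.
- env.job_done(): hands the job in; it is judged then, once.
The state is a dict: "t": time; "joints": joint angles; "qvel": joint speeds; "tau": joint torques, N m; "eef_pos": TCP position; "tcp_rot": TCP orientation; "ft_force": force on the tool from outside, world axes, zero at the start; "moment": the same for the moment, N m; "opening": opening from 0.0 (shut) to 1.0 (fully open); "grip_force": force on a finger pad.
Only numpy, scipy, OpenCV 4.12 (cv2) and the standard library are available. Lean on these libraries where they do the work, as an engineer would, in place of code of your own. Each camera call takes 0.05 s, during which the arm holds its last target. There are 200 camera calls.

### The job

The little oak shelf on the worktop has worked loose: find the hex socket in the head of its clamp bolt with the T-handled key and drive the bolt clockwise with it, regrasping the handle as you go, until it is fully home against its stop, then put the key back upright in its wooden stand. Only once the bolt is tight, line up all the small shot glasses upright on the shelf in one straight row parallel to its front rail, midway between the rail and the steel clamp plate, side by side with no more than 3 cm between neighbours. Leave the tall glass where it stands.

Things in the scene. Friction and masses are not known exactly. Their poses are not given: they have to be found in the camera images.
- cup_shelf: Fixed low shelf: oak board 160 x 300 x 18 mm (x, y, z) on dark legs, its top 80 mm up. Origin on the worktop under the board's centre; x to its rear, y along it. A 6 mm steel rail, top 15 mm above the board, runs 75 mm before the centre and 144 mm to each side. At the rear a steel clamp plate 52 x 92 x 5 mm is centred on the bolt, its front edge 22 mm behind the board's centre. Yaw to 0.15 rad.
- row (a point): Point on the board's top, 28 mm in front of the board's centre: the middle of the line along y on which the glasses stand, midway between front rail and clamp plate. Axes as the shelf's.
- socket (a point): Centre of the hex socket's mouth, in the bolt's dark round head (30 mm across, 22 high), 48 mm behind the board's centre, 28.5 mm above the board when tight, up to 4.4 mm more when loose. Socket opens upward: 14.8 mm across flats, 16 deep, the top 2.5 mm flared to 18.2. The frame turns with the bolt, its x normal to a flat.
- bolt (a joint): Angle (rad) of the clamp bolt about the vertical; it grows as the bolt is turned clockwise seen from above. It starts between 0 and 1.5; fully home it meets a hard stop at 5.5. The thread takes bolt and clamp plate down 0.8 mm a radian. It turns with about 0.06 N m and stays where it is left; the key has some 0.17 rad of play in it.
- t_key: Loose T-handled hex key, 0.15 kg, 112 mm long; origin at its tip, z up the shaft. Steel hex shaft 14 mm across flats (flats normal to x), last 3.5 mm tapered to 10. Black bar handle, 76 mm along y, 16 along x, 20 high, 92 to 112 mm above the tip: grip across the 16 mm. Starts upright in its stand, tip 8 mm above the worktop; free in stand or socket it may lean a few degrees.
- key_stand: Fixed wooden block 70 x 70 x 50 mm; origin under its centre, yaw up to 0.4 rad.
- stand_hole (a point): Centre of the mouth of the key's round hole in the top of the stand, 50 mm above the worktop; hole 19 mm across, 42 mm deep, the edge slightly chamfered.
- glass_1: Loose small clear shot glass, round, 49 mm across the rim, 44 mm at the foot, 58 mm high, about 0.09 kg. Origin at the centre of the underside, z up. Two to four of the four are present, on the worktop to the right of the shelf.
- glass_2: Loose small clear shot glass, round, 49 mm across the rim, 44 mm at the foot, 58 mm high, about 0.09 kg. Origin at the centre of the underside, z up. Two to four of the four are present, on the worktop to the right of the shelf.
- glass_3: Loose small clear shot glass, round, 49 mm across the rim, 44 mm at the foot, 58 mm high, about 0.09 kg. Origin at the centre of the underside, z up. Two to four of the four are present, on the worktop to the right of the shelf.
- glass_4: Loose small clear shot glass, round, 49 mm across the rim, 44 mm at the foot, 58 mm high, about 0.09 kg. Origin at the centre of the underside, z up. Two to four of the four are present, on the worktop to the right of the shelf.
- tall_glass: Loose clear tumbler, 60 mm across, 90 mm high, standing near the shot glasses; not to be moved. Origin at the centre of the underside.
- espresso_machine: Fixed coffee machine at the back, between shelf and key stand; never moves. Origin under its body. Its drip tray (85 mm high, 253 mm wide) reaches 224 mm to the front of the origin; above it the brew head (108 mm wide, from 0.19 m up, with the steam wand) overhangs to 205 mm in front of the origin: carry things past in front of it.

How it is judged (in metres and radians):
On the way, in this order (a step that is already met when the one before it is completed fails the run):
1. the key stands in the bolt's hex socket (horizontal distance between t_key and socket below 0.004 m and z of t_key in the frame of socket below -0.01 m), for 0.2 s.
2. the bolt is driven home with the key, within 0.15 rad of its stop (all of step 1 and value of joint bolt above 5.35 rad), for 0.2 s.
At the end, for the whole second after the job is handed in: Bolt within 0.15 rad of its stop; key in the stand's hole, tip 30 mm or more below the mouth; every shot glass present upright at rest on the board, centre within 15 mm of the row line and 130 mm of its middle, and within 85 mm (centre to centre) of another (value of joint bolt above 5.35 rad and horizontal distance between t_key and stand_hole below 0.01 m and z of t_key in the frame of stand_hole below -0.03 m and angle between t_key's own z axis and vertical below 0.2 rad and linear speed of each of t_key, glass_1, glass_2, glass_3, glass_4 below 0.03 m/s and x of glass_1 in the frame of row between -0.015 and 0.015 m and y of glass_1 in the frame of row between -0.13 and 0.13 m and z of glass_1 in the frame of row between -0.005 and 0.005 m and angle between each of glass_1, glass_2, glass_3, glass_4's own z axis and vertical below 0.1 rad and (horizontal distance between glass_1 and glass_2 below 0.085 m or horizontal distance between glass_1 and glass_3 below 0.085 m or horizontal distance between glass_1 and glass_4 below 0.085 m) and x of glass_2 in the frame of row between -0.015 and 0.015 m and y of glass_2 in the frame of row between -0.13 and 0.13 m and z of glass_2 in the frame of row between -0.005 and 0.005 m and (horizontal distance between glass_2 and glass_1 below 0.085 m or horizontal distance between glass_2 and glass_3 below 0.085 m or horizontal distance between glass_2 and glass_4 below 0.085 m) and x of glass_3 in the frame of row between -0.015 and 0.015 m and y of glass_3 in the frame of row between -0.13 and 0.13 m and z of glass_3 in the frame of row between -0.005 and 0.005 m and (horizontal distance between glass_3 and glass_1 below 0.085 m or horizontal distance between glass_3 and glass_2 below 0.085 m or horizontal distance between glass_3 and glass_4 below 0.085 m) and x of glass_4 in the frame of row between -0.015 and 0.015 m and y of glass_4 in the frame of row between -0.13 and 0.13 m and z of glass_4 in the frame of row between -0.005 and 0.005 m and (horizontal distance between glass_4 and glass_1 below 0.085 m or horizontal distance between glass_4 and glass_2 below 0.085 m or horizontal distance between glass_4 and glass_3 below 0.085 m)); the robot touches nothing.
It fails at once if a shot glass is set on the shelf while the bolt is still loose (value of joint bolt below 5.3 rad and ((x of glass_1 in the frame of row between -0.04 and 0.04 m and y of glass_1 in the frame of row between -0.145 and 0.145 m and z of glass_1 in the frame of row between -0.01 and 0.008 m) or (x of glass_2 in the frame of row between -0.04 and 0.04 m and y of glass_2 in the frame of row between -0.145 and 0.145 m and z of glass_2 in the frame of row between -0.01 and 0.008 m) or (x of glass_3 in the frame of row between -0.04 and 0.04 m and y of glass_3 in the frame of row between -0.145 and 0.145 m and z of glass_3 in the frame of row between -0.01 and 0.008 m) or (x of glass_4 in the frame of row between -0.04 and 0.04 m and y of glass_4 in the frame of row between -0.145 and 0.145 m and z of glass_4 in the frame of row between -0.01 and 0.008 m))).
It fails at once if the tall glass is moved more than 3 cm (distance of tall_glass from where it was at the start of the episode above 0.03 m).
Of glass_1, glass_2, glass_3, glass_4 only 2 to 4 are there at a start; the rules pass over those that are not, and their reading is None.
At some moment in a run one of glass_1, glass_2, glass_3, glass_4 may be knocked a few centimetres aside while the robot is not near it.
It also fails if it takes over 210 s, if anything falls off the work surface, if the arm or the gripper's body presses on something with over 40 N, if the wrist force passes 120 N, or if a joint passes its speed limit or range.

## Working session

There is one attempt and no reset: what is moved stays moved. The work goes in short steps, Python scripts to look and compute and a shell command to move; the robot and the scene stay as the last step left them, time stands still between calls to the robot, and variables do not carry over. Pictures are saved under pics/ and viewed, at most 14 in all, crops included, and the job is handed in when it is done.

```bash
ls; mkdir -p pics
python3 - <<'E'
from cell import env
import cv2
print(env.state())
for n in("scene","top"):
    print(n,env.camera_info(n)); p,d=env.read_camera(n); cv2.imwrite(f"pics/{n}0.png",p[:,:,::-1])
E
```

```text
cell.py
pics
steer.py
{'t': 0.0, 'joints': array([-1.37554910e+00,  4.91549186e-01,  1.55944801e+00, -7.88545651e-06,
        1.09171205e+00, -1.05598819e-01]), 'qvel': array([ 0.00169907,  0.00060977, -0.00022708, -0.00067859,  0.0003487 ,
        0.00172734]), 'tau': array([ 4.31443568e-04, -6.12628484e+01, -2.58177316e+01,  6.92570396e-02,
        4.82808065e-02, -1.60431714e-04]), 'eef_pos': array([ 185.17762469, -596.67881094,  214.06869457]), 'tcp_rot': array([-3.14048155e+00, -1.10736633e-04,  3.00849626e-01]), 'ft_force': array([-0.52484935,  0.20825815,  0.52070262]), 'moment': array([ 0.01937424, -0.02424672, -0.01246368]), 'grip_force': 0.0, 'opening': 0.999303566539981}
scene {'vertical_fov': 47.04550217747821, 'cx': 308.62198261934907, 'cy': 245.74271570591554, 'origin': array([-169.27298893,  888.93611866,  667.57793511]), 'attitude': array([-2.0418132 , -0.00878484, -2.49574809])}
top {'vertical_fov': 45.58964323021741, 'cx': 317.61903636907834, 'cy': 236.7083287733964, 'origin': array([ 428.77677888,  -15.9217953 , 1301.2454647 ]), 'attitude': array([-3.05954988e+00, -7.21807288e-04, -1.55500389e+00])}
```

View pics/scene0.png

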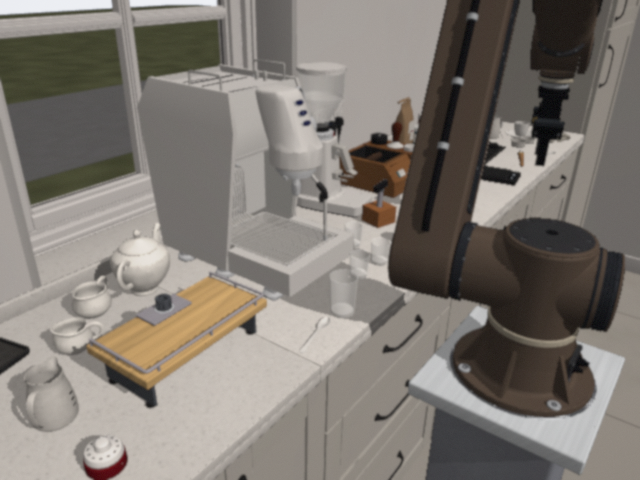

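View pics/top0.png

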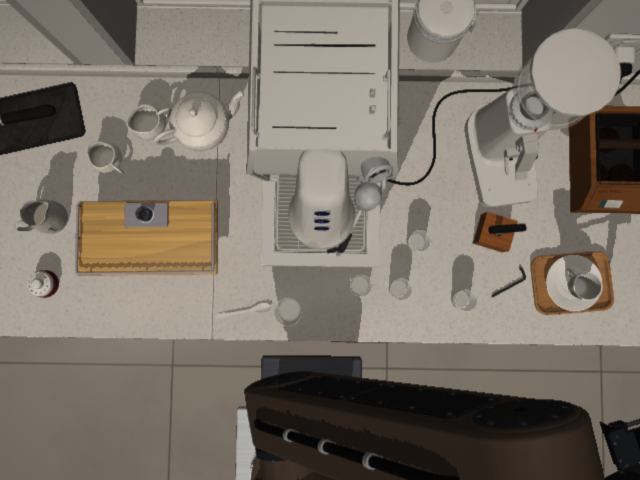

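The top view shows the shelf at (77–216, 202–272) with the bolt head at (144,213), the stand at (496,231) and the key bar spanning (488–526, 228). There are four shot glasses at about (418,240), (360,285), (400,288) and (463,299), and the tall glass at (288,311). I'll enlarge crops next.

```bash
cat > h.py <<'E'
from cell import env
import cv2, numpy as np
from scipy.spatial.transform import Rotation as R
def cam(n):
    c=env.camera_info(n); f=240/np.tan(np.radians(c["vertical_fov"])/2)
    return f,c["cx"],c["cy"],np.array(c["origin"]),R.from_euler("xyz",c["attitude"]).as_matrix()
def ray(n,u,v,z):
    "world point where the pixel's ray meets height z"
    f,cx,cy,o,M=cam(n); d=M@[(u-cx)/f,(v-cy)/f,1]; return o+d*(z-o[2])/d[2]
def pix(n,P):
    f,cx,cy,o,M=cam(n); q=M.T@(np.array(P)-o); return np.array([cx+f*q[0]/q[2],cy+f*q[1]/q[2]])
def cloud(n,d):
    f,cx,cy,o,M=cam(n); v,u=np.mgrid[:480,:640]
    return np.stack([(u-cx)/f*d,(v-cy)/f*d,d],-1)@M.T+o
def crop(p,x0,y0,x1,y1,k,name):
    cv2.imwrite("pics/"+name,cv2.resize(p[y0:y1,x0:x1,::-1],None,fx=k,fy=k,interpolation=cv2.INTER_CUBIC))
def to(x,y,z,yaw=None):
    "needed shift in tool axes (from measured pose), turn"
    s=env.state(); M=R.from_euler("xyz",s["tcp_rot"]).as_matrix()
    r=M.T@(np.array([x,y,z])-s["eef_pos"]); 
    t=None if yaw is None else (-(yaw-s["tcp_rot"][2])+np.pi/2)%np.pi-np.pi/2
    print("shift",r.round(1),"turn",t,"pose",s["eef_pos"].round(1),s["tcp_rot"].round(3),"t",round(s["t"],2))
E
python3 - <<'E'
from h import *
p,d=env.read_camera("top"); np.save("d0.npy",d)
a=cv2.resize(p[195:280,70:225],None,fx=5,fy=5,interpolation=cv2.INTER_CUBIC)
cv2.imwrite("pics/shelf.png",a[:,:,::-1])
crop(p,340,200,540,320,4,"right.png")
C=cloud("top",d)
for nm,u,v in [("board",100,230),("board",200,250),("bolt",144,207),("stand",484,245),("key",515,228),("table",240,290),("g",463,299),("tray",300,258)]: print(nm,C[v,u].round(1))
for nm,u,v,z in [("FL",77,272,80),("FR",216,272,80),("RL",78,203,80),("RR",216,203,80),("bolt",144,213,112),("keyL",488,229,120),("keyR",526,228,120)]: print(nm,ray("top",u,v,z).round(1))
E
```

```text
board [535.8 450.4  84.7]
board [496.9 237.   76.1]
bolt [583.  349.1 114.7]
stand [ 521.2 -388.8   22.8]
key [ 550.9 -426.1  117.3]
table [411.7 159.4  -3.2]
g [ 399.5 -344.8    7.9]
tray [482.9  21.8  79.4]
FL [445.5 497.1  80. ]
FR [450.2 200.5  80. ]
RL [593.9 502.4  80. ]
RR [598.6 205.   80. ]
bolt [570.7 349.4 112. ]
keyL [ 547.6 -369.   120. ]
keyR [ 550.9 -448.   120. ]
```

View pics/shelf.png

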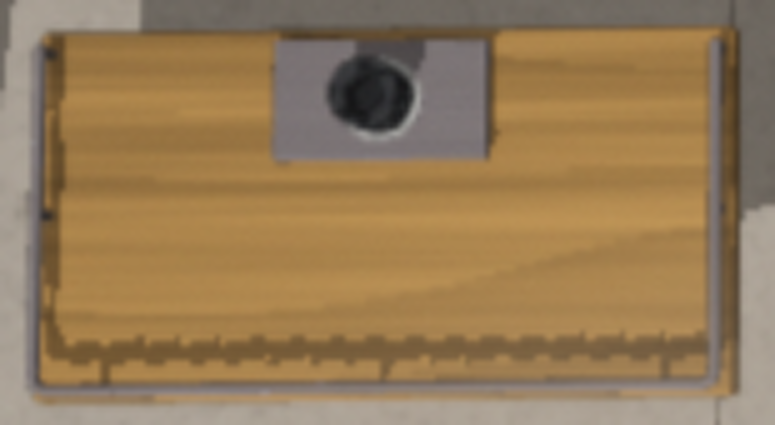

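View pics/right.png

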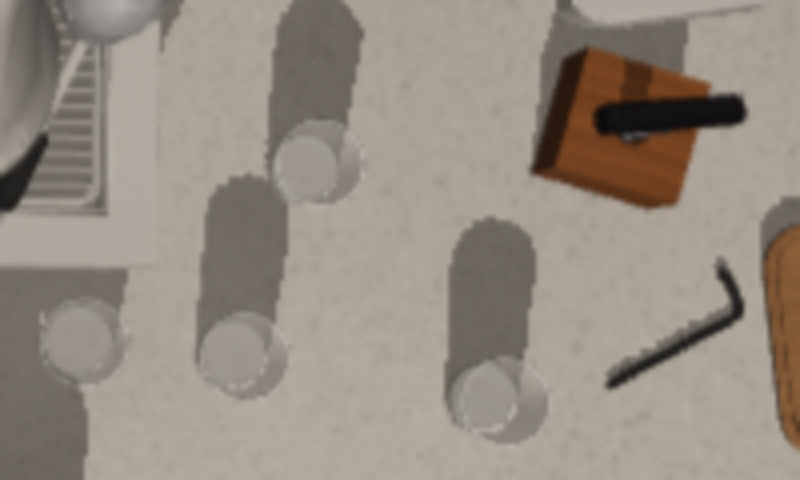

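Run:
```python
from h import *
S=lambda X,Y:(70+(X+.5)/5-.5,195+(Y+.5)/5-.5)
Q=lambda X,Y:(340+(X+.5)/4-.5,200+(Y+.5)/4-.5)
for n,p,z in [("TR",S(738,28),80),("BR",S(736,398),80),("BL",S(33,398),80),("railL",S(36,388),95),("railR",S(714,380),95),("p1",S(273,39),88),("p2",S(489,39),88),("p3",S(490,160),88),("p4",S(274,160),88),("bolt",S(371,92),110),
 ("k1",Q(595,119),120),("k2",Q(746,107),120),("k3",Q(620,110),120),("s1",Q(590,47),50),("s2",Q(711,84),50),("s3",Q(675,207),50),("s4",Q(551,173),50),("shaft",Q(632,138),60)]: print(n,np.array(p).round(1),ray("top",*p,z)[:2].round(1))
for n,f,r in [("g1",(307,168),(321,163)),("g2",(82,340),(83,341)),("g3",(236,353),(244,355)),("g4",(488,398),(500,400)),]:
    print(n,ray("top",*Q(*f),3)[:2].round(1),ray("top",*Q(*r),30)[:2].round(1))
print("tall",ray("top",288,311,45))
```

```text
TR [217.2 200.2] [604.8 202.6]
BR [216.8 274.2] [445.5 198.6]
BL [ 76.2 274.2] [440.8 498.5]
railL [ 76.8 272.2] [444.9 491.2]
railR [212.4 270.6] [452.7 205.5]
p1 [124.2 202.4] [595.7 400.1]
p2 [167.4 202.4] [597.2 307.6]
p3 [167.6 226.6] [545.1 305.3]
p4 [124.4 226.6] [543.6 397.4]
bolt [143.8 213. ] [570.9 350.5]
k1 [488.4 229.4] [ 546.8 -369.8]
k2 [526.1 226.4] [ 554.3 -448.3]
k3 [494.6 227.1] [ 551.7 -382.8]
s1 [487.1 211.4] [ 593.7 -388.4]
s2 [517.4 220.6] [ 574.2 -454.9]
s3 [508.4 251.4] [ 506.  -434.2]
s4 [477.4 242.9] [ 523.6 -366.3]
shaft [497.6 234.1] [ 542.7 -407.9]
g1 [ 527.9 -240.5] [ 528.7 -243.6]
g2 [ 428.1 -113.2] [ 427.6 -111.7]
g3 [ 422.2 -200.4] [ 421.3 -201. ]
g4 [ 399.1 -343. ] [ 398.7 -342.8]
tall [368.28923661  46.90457661  45.        ]
```

Run:
```python
from h import *
C=cloud("top",np.load("d0.npy")).reshape(-1,3)
for a,b,y0,y1 in [(300,800,-550,-300),(300,700,-300,250),(560,800,220,520)]:
    for z0,z1 in [(70,130),(130,160),(160,220),(220,300),(300,500)]:
        m=(C[:,0]>a)&(C[:,0]<b)&(C[:,1]>y0)&(C[:,1]<y1)&(C[:,2]>z0)&(C[:,2]<z1)
        if m.sum(): q=C[m]; print((y0,y1),(z0,z1),m.sum(),np.percentile(q,[1,99],0).round().tolist())
to(550.5,-409,200,1.666)
```

```text
(-550, -300) (70, 130) 1150 [[542.0, -448.0, 71.0], [798.0, -369.0, 129.0]]
(-550, -300) (130, 160) 469 [[669.0, -450.0, 130.0], [797.0, -373.0, 160.0]]
(-550, -300) (160, 220) 1422 [[682.0, -457.0, 161.0], [798.0, -376.0, 218.0]]
(-550, -300) (220, 300) 266 [[730.0, -431.0, 220.0], [790.0, -384.0, 233.0]]
(-550, -300) (300, 500) 6289 [[705.0, -489.0, 323.0], [799.0, -354.0, 418.0]]
(-300, 250) (70, 130) 5986 [[358.0, -144.0, 74.0], [648.0, 248.0, 97.0]]
(-300, 250) (130, 160) 15 [[490.0, -61.0, 130.0], [651.0, 96.0, 158.0]]
(-300, 250) (160, 220) 131 [[489.0, -144.0, 165.0], [640.0, 104.0, 220.0]]
(-300, 250) (220, 300) 212 [[490.0, -143.0, 220.0], [688.0, 103.0, 299.0]]
(-300, 250) (300, 500) 14777 [[498.0, -137.0, 316.0], [698.0, 96.0, 467.0]]
(220, 520) (70, 130) 4109 [[560.0, 221.0, 75.0], [798.0, 497.0, 129.0]]
(220, 520) (130, 160) 123 [[761.0, 233.0, 130.0], [794.0, 265.0, 154.0]]
shift [404.5 -71.1  14.3] turn -1.365181845231597 pose [ 185.2 -596.8  214.2] [-3.141 -0.     0.301] t 0.15
```

Units first: shifts go in units of 5 mm and turns go in units of 0.2 rad. So 200 mm is 40, 160 mm is 32, -0.6 rad is -3.

```bash
python3 steer.py '[[[8, -1.4, 0, -0.6, 0.5], [16, -2.8, 0, -1.2, 0.5], [24, -4.2, 0, -1.8, 0.5], [32, -5.6, 0, -2.4, 0.5], [40, -7, 0, -3, 0.5]]]'; python3 steer.py '[[[3, -7, 1, -0.6, 0.5], [6, -14, 1.6, -1.2, 0.5], [9, -21, 2, -1.8, 0.5], [12, -28, 2.4, -2.4, 0.5], [14, -34, 2.8, -3, 0.5]]]'; python3 -c "
from h import *
to(550.5,-409,91,1.666)"
```

```text
t: 0.57
eef_pos: [367.3, -503.1, 214.5]
tcp_rot: [-3.141, -0.0, 0.906]
ft_force: [-0.1, -1.1, 0.9]
opening: 0.705
grip_force: 0.0
t: 0.98
eef_pos: [275.0, -341.2, 200.3]
tcp_rot: [-3.141, -0.001, 1.507]
ft_force: [0.4, -0.7, 0.0]
opening: 0.505
grip_force: 0.0
shift [-50.3 279.3 109.1] turn -0.1586096615992958 pose [ 275.  -341.2  200.3] [-3.141e+00 -1.000e-03  1.507e+00] t 0.98
```

```bash
python3 steer.py '[[[-1.6, 8, 0, -0.5, 0.5], [-3.2, 16, 0, -0.8, 0.5], [-4.8, 24, 0, -0.8, 0.5], [-6.4, 32, 0, -0.8, 0.5], [-8, 40, 0, -0.8, 0.5]]]'; python3 -c "
from h import *
to(550.5,-409,91,1.666)"
```

```text
t: 1.4
eef_pos: [474.7, -397.8, 200.6]
tcp_rot: [-3.142, 0.0, 1.661]
ft_force: [0.5, -0.4, 0.4]
opening: 0.496
grip_force: 0.0
shift [-18.   74.5 109.6] turn -0.005168124557425102 pose [ 474.7 -397.8  200.6] [-3.142  0.     1.661] t 1.4
```

In the tool's units: 109 mm is 21.8, 80 mm is 16.

```bash
python3 steer.py '[[[-1.8, 7.6, 0, 0, 0.5], [-3.6, 15, 0, 0, 0.5], [-3.6, 15, 8, 0, 0.5], [-3.6, 15, 16, 0, 0.5], [-3.6, 15, 21.8, 0, 0.5]]]'; python3 -c "
from h import *
to(550.5,-409,91,1.666)
p,d=env.read_camera('top'); crop(p,440,180,580,280,5,'pre.png')"
```

```text
t: 1.82
eef_pos: [548.9, -407.9, 88.2]
tcp_rot: [-3.14, -0.002, 1.662]
ft_force: [-0.1, -0.6, -0.2]
opening: 0.498
grip_force: 0.0
shift [-1.3  1.5 -2.8] turn -0.004264463508303784 pose [ 548.9 -407.9   88.2] [-3.140e+00 -2.000e-03  1.662e+00] t 1.82
```

View pics/pre.png

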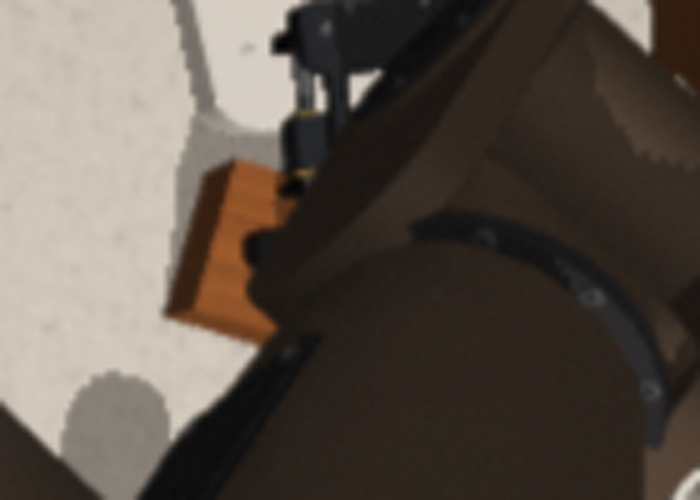

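The arm hides the handle, but the stand's left part is visible at crop (230,250) and nothing has been displaced. I'll close the fingers now.

In the tool's units: -3 mm is -0.6, -1 mm is -0.2.

```bash
python3 steer.py '[[[-0.2, 0.3, -0.6, 0, 0.5], [-0.2, 0.3, -0.6, 0, 0], [-0.2, 0.3, -0.6, 0, 0], [-0.2, 0.3, -0.6, 0, 0], [-0.2, 0.3, -0.6, 0, 0]]]';python3 steer.py '[[[0, 0, 0, 0, 0], [0, 0, 0, 0, 0], [0, 0, 0, 0, 0], [0, 0, -2, 0, 0], [0, 0, -4, 0, 0]]]'; python3 -c "
from h import *
print(env.state()['joints'].round(3))
to(550.5,-409,91,1.666)"
```

```text
t: 2.28
eef_pos: [551.1, -410.2, 96.6]
tcp_rot: [3.14, 0.002, 1.661]
ft_force: [-0.3, -0.2, 1.3]
opening: 0.277
grip_force: 0.0
t: 2.7
eef_pos: [550.4, -409.6, 114.8]
tcp_rot: [-3.141, -0.001, 1.661]
ft_force: [0.4, -0.4, -1.7]
opening: 0.164
grip_force: 30.0
[-0.736  0.678  1.491 -0.     0.974 -0.826]
shift [ 0.5  0.2 23.8] turn -0.005293640601489846 pose [ 550.4 -409.6  114.8] [-3.141e+00 -1.000e-03  1.661e+00] t 2.7
```

In the tool's units: -80 mm is -16, -40 mm is -8, -0.24 rad is -1.2.

```bash
python3 steer.py '[[[0, 0, -8, 0, 0], [0, 0, -16, 0, 0], [0, 0, -23.2, 0, 0], [4, -7.2, -23.2, -0.6, 0], [8, -14.4, -23.2, -1.2, 0]]]'; python3 -c "
from h import *
to(412,-300,231,3.14)"
```

```text
t: 3.12
eef_pos: [476.0, -376.9, 233.5]
tcp_rot: [3.139, 0.005, 1.907]
ft_force: [-0.3, -0.8, -2.0]
opening: 0.165
grip_force: 30.0
shift [ 93.7 -35.1   1.9] turn -1.2331464783087354 pose [ 476.  -376.9  233.5] [3.139 0.005 1.907] t 3.12
```

In the tool's units: -35 mm is -7, 161 mm is 32.2, -0.12 rad is -0.6.

```bash
python3 steer.py '[[[6.6, -2.4, 0, -0.6, 0], [13.2, -4.8, 0, -1.2, 0], [18.8, -7, 0, -1.8, 0], [25.6, -4.6, 0, -2.4, 0], [32.2, -2.2, 0, -3, 0]]]'; python3 -c "
from h import *
to(415,300,231,3.14)"
```

```text
t: 3.53
eef_pos: [411.7, -226.7, 231.6]
tcp_rot: [-3.142, 0.001, 2.505]
ft_force: [0.5, 0.0, -1.9]
opening: 0.165
grip_force: 30.0
shift [3.106e+02 4.254e+02 3.000e-01] turn -0.6354520150004563 pose [ 411.7 -226.7  231.6] [-3.142e+00  1.000e-03  2.505e+00] t 3.53
```

In the tool's units: 31 mm is 6.2, 22 mm is 4.4, -0.6 rad is -3.

```bash
python3 steer.py '[[[4.4, 6.2, 0, -0.6, 0], [9, 12.4, 0, -1.2, 0], [13.6, 18.6, 0, -1.8, 0], [18, 24.6, 0, -2.4, 0], [22.6, 31, 0, -3, 0]]]'; python3 -c "
from h import *
print(env.state()['joints'].round(2));to(415,300,231,3.14)"
```

```text
t: 3.95
eef_pos: [414.5, -34.3, 231.6]
tcp_rot: [-3.141, 0.001, 3.106]
ft_force: [0.2, 0.2, -1.5]
opening: 0.167
grip_force: 30.0
[-0.24  0.17  2.01 -0.    0.96 -1.78]
shift [ 11.3 334.1   0.4] turn -0.033731944468637476 pose [414.5 -34.3 231.6] [-3.141e+00  1.000e-03  3.106e+00] t 3.95
```

```bash
python3 steer.py '[[[0, 8, 0, -0.5, 0], [0.2, 16, 0, -1, 0], [0.4, 24, 0, -1.5, 0], [0.6, 32, 0, -2, 0], [0.8, 40, 0, -2.5, 0]]]'; python3 -c "
from h import *
print(env.state()['joints'].round(2));to(571,351.2,231,4.4)"
```

```text
t: 4.37
eef_pos: [418.6, 166.2, 231.6]
tcp_rot: [-3.141, 0.001, -2.677]
ft_force: [1.8, -0.1, -0.6]
opening: 0.166
grip_force: 30.0
[ 0.23  0.22  1.94 -0.    0.98 -1.8 ]
shift [-219.1   97.2    0.8] turn -0.7942105750404611 pose [418.6 166.2 231.6] [-3.141e+00  1.000e-03 -2.677e+00] t 4.37
```

In the tool's units: -183 mm is -36.6, -147 mm is -29.4, -0.6 rad is -3.

```bash
python3 steer.py '[[[-7.4, 3.2, 0, -0.6, 0], [-14.8, 6.4, 0, -1.2, 0], [-22, 9.8, 0, -1.8, 0], [-29.4, 13, 0, -2.4, 0], [-36.6, 16.2, 0, -3, 0]]]'; python3 -c "
from h import *
print(env.state()['joints'].round(2));to(571,351.2,231,4.4)"
```

```text
t: 4.78
eef_pos: [548.0, 319.8, 231.5]
tcp_rot: [-3.141, 0.001, -2.076]
ft_force: [0.6, -0.6, -0.8]
opening: 0.166
grip_force: 30.0
[ 0.42  0.49  1.51 -0.    1.14 -2.21]
shift [-38.6  -4.9   0.5] turn -0.19275628299785552 pose [548.  319.8 231.5] [-3.141e+00  1.000e-03 -2.076e+00] t 4.78
```

```bash
python3 steer.py '[[[-4, -0.5, 0, -0.5, 0], [-7.72, -0.98, 0, -0.95, 0], [-7.72, -0.98, 0, -0.95, 0], [-7.72, -0.98, 0, -0.95, 0]]]'; python3 -c "
from h import *
to(571,351.2,231,4.4)
p,d=env.read_camera('scene'); crop(p,80,200,240,320,5,'ins.png'); np.save('p1.npy',p)
for z in (112,130,147,250): print(z,pix('scene',[571,351.2,z]))
print(pix('top',[571,351.2,112]))"
```

```text
t: 5.12
eef_pos: [570.2, 349.4, 230.6]
tcp_rot: [3.141, -0.001, -1.893]
ft_force: [-0.2, -0.4, -2.1]
opening: 0.164
grip_force: 30.0
shift [-1.9 -0.2 -0.4] turn -0.009773752093269472 pose [570.2 349.4 230.6] [ 3.141e+00 -1.000e-03 -1.893e+00] t 5.12
112 [162.9117978  297.04444506]
130 [161.83317911 288.80597624]
147 [160.79854155 280.90343448]
250 [154.17726677 230.33026513]
[143.16743699 212.82377863]
```

View pics/ins.png

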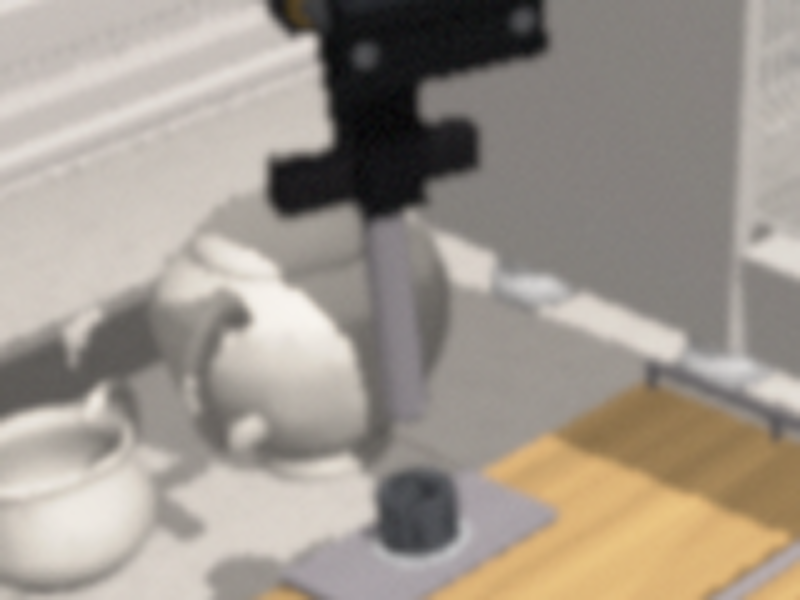

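The key tip is at crop (407,418), hanging straight, and the bolt's mouth is at (420,483), almost directly below it. I'll lower the key.

In the tool's units: 25 mm is 5, 27 mm is 5.4.

```bash
python3 steer.py '[[[0, 0, 2.4, 0, 0], [0, 0, 4.4, 0, 0], [0, 0, 5, 0, 0], [0, 0, 5.4, 0, 0]]]';for i in 1 2 3 4; do python3 steer.py '[[[0, 0, 0.4, 0, 0], [0, 0, 0.4, 0, 0]]]'|grep -E 'eef|for'; done
```

```text
t: 5.5
eef_pos: [569.9, 348.5, 202.5]
tcp_rot: [3.14, -0.001, -1.893]
ft_force: [0.2, 0.5, -0.9]
opening: 0.168
grip_force: 30.0
eef_pos: [570.3, 348.9, 201.3]
ft_force: [-0.5, 0.5, -1.7]
grip_force: 30.0
eef_pos: [570.4, 349.1, 199.5]
ft_force: [-0.3, -0.2, -1.9]
grip_force: 30.0
eef_pos: [570.3, 349.1, 197.4]
ft_force: [0.9, 0.0, -1.5]
grip_force: 30.0
eef_pos: [570.4, 349.4, 195.6]
ft_force: [-0.4, 1.8, 0.1]
grip_force: 30.0
```

```bash
for i in 1 2 3 4; do python3 steer.py '[[[0, 0, 0.3, 0, 0], [0, 0, 0.3, 0, 0]]]'|grep -E 'eef|ft_for'; done
```

```text
eef_pos: [570.4, 349.6, 194.4]
ft_force: [-0.1, 2.8, 1.5]
eef_pos: [570.2, 349.5, 192.4]
ft_force: [0.1, 4.4, -0.1]
eef_pos: [570.3, 349.3, 190.8]
ft_force: [-0.9, 5.2, -0.4]
eef_pos: [570.3, 349.2, 189.3]
ft_force: [-1.3, 3.2, -0.5]
```

In the tool's units: 1.5 mm is 0.3, -1.4 mm is -0.28.

```bash
python3 steer.py '[[[-0.28, 0.1, 0.3, 0, 0], [-0.28, 0.1, 0.3, 0, 0]]]'|grep -E 'eef|ft_for'; for i in 1 2 3; do python3 steer.py '[[[0, 0, 0.3, 0, 0], [0, 0, 0.3, 0, 0]]]'|grep -E 'eef|ft_for'; done
```

```text
eef_pos: [570.2, 350.1, 187.4]
ft_force: [-0.2, 0.3, -2.4]
eef_pos: [570.2, 350.1, 186.0]
ft_force: [-0.3, 0.6, -1.3]
eef_pos: [570.2, 350.3, 184.7]
ft_force: [-0.5, 0.4, -0.9]
eef_pos: [570.5, 350.5, 184.2]
ft_force: [-1.5, -0.9, 2.4]
```

```bash
cat > s.sh <<'E'
grep -E 'eef|rot|ft_for' | tr '\n' ' '; python3 -c "
from cell import env
s=env.state(); print('mz',s['moment'].round(3), 'j6',s['joints'][5].round(2))"
E
for i in 1 2; do python3 steer.py '[[[0, 0, 0.2, 0, 0], [0, 0, 0.2, 0, 0]]]'|sh s.sh; done; for i in 1 2 3; do python3 steer.py '[[[0, 0, 0, 0.4, 0], [0, 0, 0, 0.4, 0]]]'|sh s.sh; done
```

```text
eef_pos: [570.6, 350.6, 184.0] tcp_rot: [-3.14, 0.001, -1.892] ft_force: [-1.9, -2.6, 9.4] mz [-0.264  0.597 -0.011] j6 -2.37
eef_pos: [570.8, 350.8, 183.9] tcp_rot: [-3.14, 0.002, -1.892] ft_force: [-3.9, -2.5, 15.2] mz [-0.466  0.91   0.016] j6 -2.37
eef_pos: [570.6, 350.8, 183.8] tcp_rot: [-3.14, 0.002, -1.977] ft_force: [-4.1, -2.6, 15.6] mz [-0.363  0.928  0.038] j6 -2.28
eef_pos: [570.5, 350.8, 183.8] tcp_rot: [-3.14, 0.002, -2.057] ft_force: [-4.0, -1.2, 14.1] mz [-0.245  1.021  0.083] j6 -2.2
eef_pos: [570.4, 350.8, 183.7] tcp_rot: [-3.141, 0.002, -2.137] ft_force: [-4.7, -0.9, 14.8] mz [-0.167  1.088  0.006] j6 -2.12
```

In the tool's units: -1 mm is -0.2, 0.08 rad is 0.4.

```bash
python3 steer.py '[[[0, 0, -0.2, 0.4, 0], [0, 0, -0.2, 0.4, 0]]]'|sh s.sh; for i in 1 2 3; do python3 steer.py '[[[0, 0, 0, 0.6, 0], [0, 0, 0, 0.6, 0]]]'|sh s.sh; done;  python3 -c "
from h import *
p,d=env.read_camera('scene'); crop(p,110,210,210,310,6,'ins2.png')
for z in (92.5,112,204,184): print(z,(pix('scene',[570.5,350.5,z])-[110,210])*6)"
```

```text
eef_pos: [570.0, 350.9, 183.8] tcp_rot: [3.141, 0.001, -2.217] ft_force: [-3.8, -0.4, 9.2] mz [ 0.132  1.011 -0.008] j6 -2.04
eef_pos: [569.9, 351.0, 183.8] tcp_rot: [3.141, 0.001, -2.339] ft_force: [-3.6, -0.0, 8.1] mz [0.218 1.165 0.016] j6 -1.92
eef_pos: [569.8, 351.1, 183.7] tcp_rot: [3.141, 0.0, -2.459] ft_force: [-5.0, -0.0, 8.9] mz [0.359 1.245 0.014] j6 -1.8
eef_pos: [569.8, 351.2, 183.6] tcp_rot: [3.14, 0.0, -2.579] ft_force: [-4.7, 1.6, 7.8] mz [0.562 1.182 0.029] j6 -1.68
92.5 [327.17225018 574.50716536]
112 [320.3016251  521.84185217]
204 [286.22843194 260.66104719]
184 [293.87806583 319.2976865 ]
```

View pics/ins2.png

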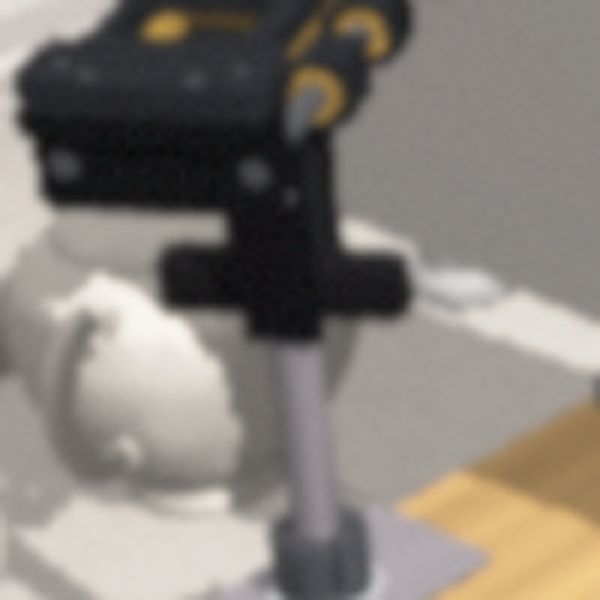

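The key is seated in the head: the shaft enters at crop (320,540), and the bar's underside is about 75 mm above that. I'll ease the side load and keep turning.

```bash
python3 steer.py '[[[0.16, 0.1, 0, 0.5, 0], [0.16, 0.1, 0, 1, 0], [0.16, 0.1, 0, 1.5, 0], [0.16, 0.1, 0, 2, 0], [0.16, 0.1, 0, 2.5, 0]]]'|sh s.sh; python3 steer.py '[[[0, 0, 0, 0.5, 0], [0, 0, 0, 1, 0], [0, 0, 0, 1.5, 0], [0, 0, 0, 2, 0], [0, 0, 0, 2.5, 0]]]'|sh s.sh;  python3 steer.py '[[[0, 0, 0.1, 0.5, 0], [0, 0, 0.1, 1, 0], [0, 0, 0.1, 1.5, 0], [0, 0, 0.1, 2, 0], [0, 0, 0.1, 2.5, 0]]]'|sh s.sh
```

```text
eef_pos: [569.1, 351.6, 183.3] tcp_rot: [3.14, 0.0, -3.077] ft_force: [-4.1, 5.3, 3.7] mz [1.363 0.689 0.083] j6 -1.18
eef_pos: [569.3, 351.8, 183.1] tcp_rot: [3.139, -0.0, 2.706] ft_force: [-1.0, 6.5, 0.3] mz [1.546 0.157 0.028] j6 -0.68
eef_pos: [569.8, 351.8, 182.7] tcp_rot: [3.139, -0.001, 2.206] ft_force: [0.2, 4.5, 0.5] mz [ 1.43  -0.318  0.081] j6 -0.18
```

```bash
python3 steer.py '[[[0.12, 0.08, 0.08, 0.5, 0], [0.12, 0.08, 0.08, 1, 0], [0.12, 0.08, 0.08, 1.5, 0], [0.12, 0.08, 0.08, 2, 0], [0.12, 0.08, 0.08, 2.5, 0]]]'|sh s.sh; for i in 1 2 3; do python3 steer.py '[[[0, 0, 0.08, 0.5, 0], [0, 0, 0.08, 1, 0], [0, 0, 0.08, 1.5, 0], [0, 0, 0.08, 2, 0], [0, 0, 0.08, 2.5, 0]]]'|sh s.sh;done
```

```text
eef_pos: [569.9, 352.3, 182.3] tcp_rot: [3.139, -0.002, 1.706] ft_force: [1.6, 3.9, -0.2] mz [ 1.072 -0.478  0.093] j6 0.32
eef_pos: [570.1, 352.2, 181.9] tcp_rot: [3.14, -0.003, 1.206] ft_force: [1.7, 4.2, 1.7] mz [ 0.986 -0.497  0.072] j6 0.82
eef_pos: [570.1, 352.3, 181.5] tcp_rot: [3.142, -0.003, 0.706] ft_force: [2.4, 4.9, 0.9] mz [ 1.08  -0.542  0.089] j6 1.32
eef_pos: [570.2, 352.3, 181.1] tcp_rot: [-3.14, -0.003, 0.206] ft_force: [2.5, 4.5, 0.1] mz [ 1.167 -0.604  0.108] j6 1.82
```

```bash
for i in 1 2 3; do python3 steer.py '[[[0, 0, 0.04, 0.5, 0], [0, 0, 0.04, 1, 0], [0, 0, 0.04, 1, 0]]]'|sh s.sh;done
```

```text
eef_pos: [570.2, 352.2, 180.9] tcp_rot: [-3.139, -0.003, 0.006] ft_force: [3.4, 4.8, 1.0] mz [ 1.192 -0.59  -0.004] j6 2.02
eef_pos: [570.2, 352.2, 180.8] tcp_rot: [-3.139, -0.002, -0.193] ft_force: [2.9, 5.0, 0.6] mz [ 1.298 -0.59  -0.002] j6 2.22
eef_pos: [570.2, 352.2, 180.6] tcp_rot: [-3.139, -0.002, -0.393] ft_force: [2.9, 4.5, 2.3] mz [ 1.272 -0.705  0.002] j6 2.42
```

```bash
python3 steer.py '[[[0, 0, 0, 0, 0.5], [0, 0, 0, 0, 0.5], [0, 0, 0, 0, 0.5], [0, 0, 0, 0, 0.5], [0, 0, -4, 0, 0.5]]]'; python3 steer.py '[[[0, 0, -4, 0, 0.5], [0, 0, -5, -0.6, 0.5], [0, 0, -5, -1.2, 0.5], [0, 0, -5, -1.8, 0.5], [0, 0, -5, -2.4, 0.5]]]'|grep eef; for i in 1 2 3 4; do python3 steer.py '[[[0, 0, 0, -0.6, 0.5], [0, 0, 0, -1.2, 0.5], [0, 0, 0, -1.8, 0.5], [0, 0, 0, -2.4, 0.5], [0, 0, 0, -3, 0.5]]]'|grep rot;done; python3 steer.py '[[[0, 0, 0, -0.6, 0.5], [0, 0, 0, -1.2, 0.5], [0, 0, 0, -1.3, 0.5], [0, 0, 0, -1.3, 0.5]]]'
python3 -c "
from h import *
p,d=env.read_camera('scene'); crop(p,110,200,210,300,6,'ins3.png')"
```

```text
t: 13.13
eef_pos: [568.0, 350.5, 196.5]
tcp_rot: [3.137, 0.004, -0.389]
ft_force: [0.2, -0.5, -1.5]
opening: 0.456
grip_force: 0.0
eef_pos: [569.2, 351.2, 224.9]
tcp_rot: [3.142, 0.001, 0.697]
tcp_rot: [-3.141, 0.001, 1.297]
tcp_rot: [-3.141, 0.0, 1.897]
tcp_rot: [-3.141, -0.0, 2.497]
t: 15.55
eef_pos: [569.3, 351.2, 224.8]
tcp_rot: [-3.141, -0.0, 2.749]
ft_force: [-0.0, -0.5, 0.7]
opening: 0.502
grip_force: 0.0
```

View pics/ins3.png

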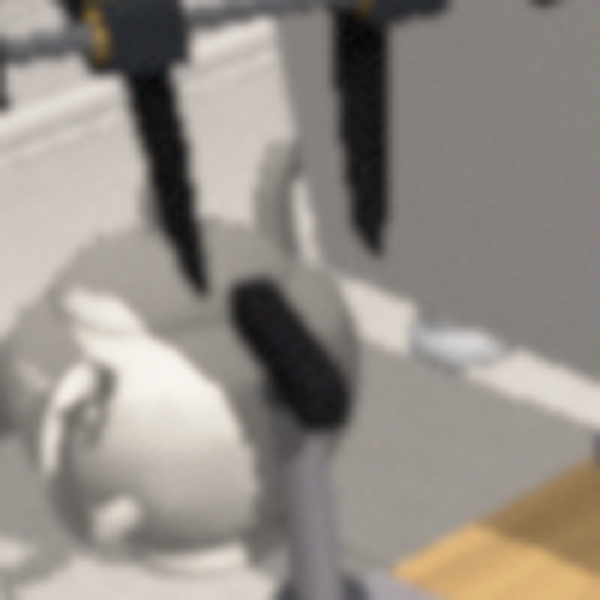

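The bar at crop (290,350) lies between the open fingertips at (200,290) and (375,245). I'll lower, regrip and continue.

```bash
python3 steer.py '[[[0, 0, 5, 0, 0.5], [0, 0, 9, 0, 0.5], [0, 0, 9, 0, 0], [0, 0, 9, 0, 0], [0, 0, 9, 0, 0]]]'; python3 steer.py '[[[0, 0, 0, 0, 0], [0, 0, 0, 0, 0], [0, 0, 0, 0, 0], [0, 0, 0, 0, 0]]]'|sh s.sh; for i in 1 2 3 ; do python3 steer.py '[[[0, 0, 0.04, 0.5, 0], [0, 0, 0.04, 1, 0], [0, 0, 0.04, 1.5, 0]]]'|sh s.sh;done
```

```text
t: 16.02
eef_pos: [569.8, 351.6, 181.0]
tcp_rot: [3.141, 0.001, 2.749]
ft_force: [-0.2, 0.9, 0.8]
opening: 0.345
grip_force: 0.0
eef_pos: [569.8, 351.8, 180.9] tcp_rot: [3.14, 0.001, 2.751] ft_force: [1.4, 1.7, 3.9] mz [ 0.558 -0.38  -0.024] j6 -0.73
eef_pos: [569.8, 351.9, 180.7] tcp_rot: [3.139, 0.001, 2.446] ft_force: [0.5, 2.6, 3.4] mz [ 0.626 -0.324  0.063] j6 -0.42
eef_pos: [569.7, 351.9, 180.5] tcp_rot: [3.139, -0.0, 2.146] ft_force: [0.8, 2.6, 3.7] mz [ 0.737 -0.207  0.169] j6 -0.12
eef_pos: [569.7, 352.0, 180.4] tcp_rot: [3.139, -0.001, 1.846] ft_force: [0.8, 3.8, 3.9] mz [ 0.8   -0.201  0.102] j6 0.18
```

```bash
for i in 1 2 3 4 5 6; do python3 steer.py '[[[0, 0, 0.02, 0.5, 0]]]'|sh s.sh;done
```

```text
eef_pos: [569.8, 352.1, 180.4] tcp_rot: [3.139, -0.001, 1.746] ft_force: [1.3, 2.0, 5.2] mz [ 0.691 -0.384 -0.129] j6 0.28
eef_pos: [569.9, 352.1, 180.3] tcp_rot: [3.139, -0.002, 1.646] ft_force: [-0.1, 3.7, 6.2] mz [ 0.711 -0.251 -0.011] j6 0.38
eef_pos: [569.9, 352.1, 180.4] tcp_rot: [3.139, -0.002, 1.546] ft_force: [1.1, 3.2, 6.2] mz [ 0.785 -0.206  0.079] j6 0.48
eef_pos: [570.0, 352.1, 180.3] tcp_rot: [3.139, -0.002, 1.446] ft_force: [0.5, 2.7, 7.4] mz [ 0.733 -0.171  0.03 ] j6 0.58
eef_pos: [570.0, 352.0, 180.3] tcp_rot: [3.139, -0.002, 1.346] ft_force: [-0.4, 2.5, 7.9] mz [ 0.552 -0.134 -0.004] j6 0.68
eef_pos: [570.0, 352.1, 180.3] tcp_rot: [3.139, -0.003, 1.246] ft_force: [-0.2, 2.7, 7.9] mz [ 0.753 -0.232  0.057] j6 0.78
```

```bash
python3 -c "
from h import *
p,d=env.read_camera('scene'); crop(p,110,210,210,310,6,'ins4.png')
t,_=env.read_camera('top'); crop(t,100,180,200,255,6,'ins4t.png')
s=env.state();print(s['opening'],s['moment'])"
```

```text
0.16342432216006253 [ 0.73191995 -0.18633908 -0.00811566]
```

View pics/ins4.png

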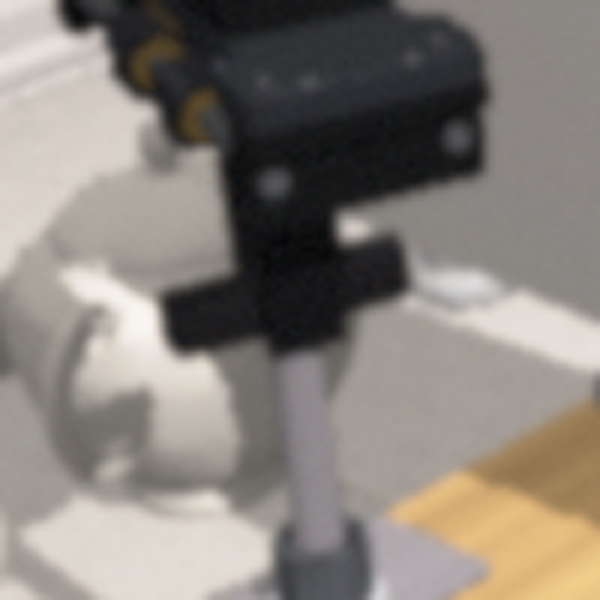

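```bash
python3 -c "
from h import *
c=np.array([570,352,197.])
for y in (1.246,1.05,0.85,1.45,1.65,1.85):
    d=38*np.array([np.cos(y),np.sin(y),0]); print(y,[((pix('scene',c+s*d)-[110,210])*6).round() for s in(-1,1)])
print('mouth',[((pix('scene',[570,352,z])-[110,210])*6).round() for z in (108.5,112)])
"
```

```text
1.246 [array([406., 251.]), array([161., 317.])]
1.05 [array([413., 261.]), array([155., 307.])]
0.85 [array([416., 273.]), array([154., 295.])]
1.45 [array([394., 242.]), array([173., 327.])]
1.65 [array([378., 235.]), array([189., 335.])]
1.85 [array([358., 230.]), array([209., 341.])]
mouth [array([319., 534.]), array([318., 524.])]
```

View pics/ins4t.png

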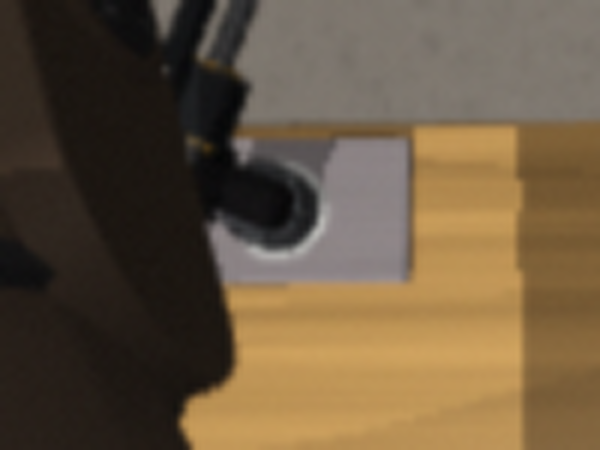

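Units first: shifts go in units of 5 mm and turns go in units of 0.2 rad. So 0.12 rad is 0.6.

```bash
for i in 1 2 3 4 5 6 7 8; do python3 steer.py '[[[0, 0, 0, 0.3, 0], [0, 0, 0, 0.6, 0]]]'|sh s.sh;done
```

```text
eef_pos: [570.0, 352.2, 180.3] tcp_rot: [3.14, -0.003, 1.128] ft_force: [0.5, 3.8, 8.0] mz [ 0.917 -0.106  0.152] j6 0.9
eef_pos: [570.0, 352.3, 180.3] tcp_rot: [3.14, -0.003, 1.008] ft_force: [0.3, 3.9, 8.2] mz [ 0.95  -0.055  0.322] j6 1.02
eef_pos: [570.0, 352.3, 180.3] tcp_rot: [3.141, -0.004, 0.888] ft_force: [-0.2, 3.5, 7.6] mz [ 0.993 -0.069  0.304] j6 1.14
eef_pos: [570.0, 352.3, 180.3] tcp_rot: [3.141, -0.004, 0.768] ft_force: [-0.2, 3.3, 7.4] mz [ 0.89  -0.116  0.285] j6 1.26
eef_pos: [570.0, 352.3, 180.3] tcp_rot: [-3.142, -0.004, 0.648] ft_force: [-0.3, 3.0, 7.2] mz [ 0.904 -0.152 -0.027] j6 1.38
eef_pos: [570.0, 352.3, 180.3] tcp_rot: [-3.141, -0.004, 0.528] ft_force: [0.5, 4.0, 8.4] mz [ 0.939 -0.13   0.098] j6 1.5
eef_pos: [570.1, 352.3, 180.3] tcp_rot: [-3.141, -0.004, 0.408] ft_force: [1.0, 3.9, 7.7] mz [ 0.955 -0.215 -0.003] j6 1.62
eef_pos: [570.1, 352.2, 180.3] tcp_rot: [-3.14, -0.004, 0.288] ft_force: [0.5, 3.3, 7.1] mz [ 0.774 -0.236  0.03 ] j6 1.74
```

Torque climbs to 0.3 N m (about five times the running torque), then lets go every 60° while z stays constant. So the bolt is on its stop and the hex is cogging in the socket. Next I lift the key out and carry it back.

In the tool's units: -50 mm is -10, -25 mm is -5.

```bash
python3 steer.py '[[[0, 0, -2, 0, 0], [0, 0, -5, 0, 0], [0, 0, -10, 0, 0], [0, 0, -10, 0, 0]]]'; python3 steer.py '[[[-6.6, 4.4, 0, 0.25, 0], [-13.4, 9, 0, 0.5, 0], [-20.2, 13.4, 0, 0.75, 0], [-26.8, 17.8, 0, 1, 0], [-33.6, 22.4, 0, 1.35, 0]]]';python3 -c "
from h import *
to(412,170,231,0)"
```

```text
t: 19.37
eef_pos: [570.4, 351.7, 233.4]
tcp_rot: [-3.141, -0.005, 0.293]
ft_force: [0.5, -0.3, -1.0]
opening: 0.165
grip_force: 30.0
t: 19.78
eef_pos: [438.6, 194.5, 228.2]
tcp_rot: [3.141, 0.001, 0.021]
ft_force: [0.9, -0.7, -0.8]
opening: 0.168
grip_force: 30.0
shift [-27.1  24.   -2.7] turn 0.020525706289663326 pose [438.6 194.5 228.2] [3.141e+00 1.000e-03 2.100e-02] t 19.78
```

In the tool's units: -23 mm is -4.6, 184 mm is 36.8, 0.02 rad is 0.1.

```bash
python3 steer.py '[[[-5.4, 4.8, -0.4, 0.1, 0], [-5.2, 12.8, -0.4, 0.1, 0], [-5, 20.8, -0.4, 0.1, 0], [-4.8, 28.8, -0.4, 0.1, 0], [-4.6, 36.8, -0.4, 0.1, 0]]]'; python3 steer.py '[[[0, 8, 0, 0, 0], [0, 16, 0, 0, 0], [0, 24, 0, 0, 0], [0, 32, 0, 0, 0], [0, 40, 0, 0, 0]]]';python3 -c "
from h import *
to(550.4,-409.6,231,0)"
```

```text
t: 20.2
eef_pos: [420.5, 9.7, 230.8]
tcp_rot: [3.141, 0.0, 0.003]
ft_force: [1.2, 0.6, -1.3]
opening: 0.167
grip_force: 30.0
t: 20.62
eef_pos: [420.6, -190.5, 230.7]
tcp_rot: [-3.142, 0.001, 0.002]
ft_force: [1.7, -0.4, -1.8]
opening: 0.166
grip_force: 30.0
shift [129.4 219.4  -0.4] turn 0.0020432079730179353 pose [ 420.6 -190.5  230.7] [-3.142e+00  1.000e-03  2.000e-03] t 20.62
```

In the tool's units: 90 mm is 18, 178 mm is 35.6.

```bash
python3 steer.py '[[[2, 7.8, 0, 0, 0], [6, 14.8, 0, 0, 0], [10, 21.8, 0, 0, 0], [14, 28.8, 0, 0, 0], [18, 35.6, 0, 0, 0]]]'; python3 steer.py '[[[4, 4.2, 0, 0, 0], [7.88, 8.28, 0, 0, 0], [7.88, 8.28, 0, 0, 0], [7.88, 8.28, 0, 0, 0]]]';python3 -c "
from h import *
to(550.4,-409.6,231,0)
p,d=env.read_camera('top'); crop(p,440,180,580,280,5,'st.png')
q,_=env.read_camera('scene'); crop(q,330,160,430,235,8,'sts.png')
print([((pix('scene',[550.4,-409.6,z])-[330,160])*8).round() for z in (50,144)])"
```

```text
t: 21.03
eef_pos: [511.8, -368.4, 230.3]
tcp_rot: [-3.141, 0.001, 0.002]
ft_force: [0.1, 0.5, -0.9]
opening: 0.164
grip_force: 30.0
t: 21.37
eef_pos: [550.9, -408.3, 229.2]
tcp_rot: [-3.14, 0.002, 0.001]
ft_force: [-1.2, 0.2, -1.6]
opening: 0.166
grip_force: 30.0
shift [-0.5  1.3 -1.8] turn 0.001435491624347307 pose [ 550.9 -408.3  229.2] [-3.14e+00  2.00e-03  1.00e-03] t 21.37
[array([387., 367.]), array([405., 119.])]
```

View pics/sts.png

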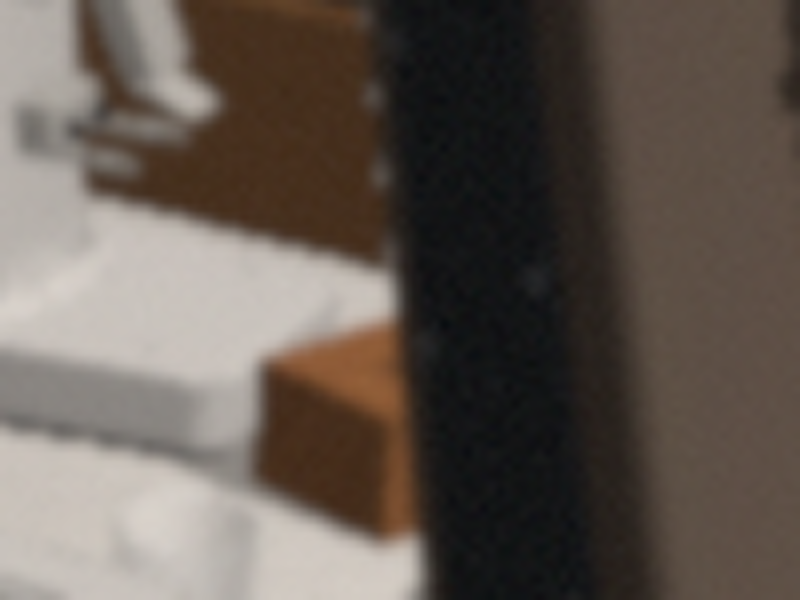

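The arm blocks the view of the hole, so I'll go in by feel.

```bash
python3 steer.py '[[[-0.1, 0.1, 6, 0, 0], [-0.1, 0.1, 12, 0, 0], [-0.1, 0.1, 16, 0, 0], [-0.1, 0.1, 16.6, 0, 0], [-0.1, 0.1, 16.6, 0, 0]]]'|sh s.sh; for i in 1 2 3 4 5 6 7; do python3 steer.py '[[[0, 0, 0.4, 0, 0], [0, 0, 0.4, 0, 0]]]'|sh s.sh;done
```

```text
eef_pos: [550.0, -407.5, 147.4] tcp_rot: [-3.14, 0.001, 0.001] ft_force: [0.1, 0.3, -1.3] mz [ 0.068  0.003 -0.003] j6 0.84
eef_pos: [550.9, -408.6, 147.4] tcp_rot: [3.14, -0.002, 0.001] ft_force: [1.1, 0.5, -1.5] mz [-0.016  0.036 -0.029] j6 0.84
eef_pos: [550.7, -408.5, 144.6] tcp_rot: [3.141, -0.001, 0.001] ft_force: [-0.9, 0.3, -2.0] mz [0.025 0.06  0.038] j6 0.84
eef_pos: [550.5, -408.4, 141.8] tcp_rot: [3.141, -0.0, 0.001] ft_force: [-1.3, -0.4, -1.2] mz [0.04  0.102 0.001] j6 0.84
eef_pos: [550.5, -408.3, 139.4] tcp_rot: [-3.141, 0.0, 0.001] ft_force: [0.2, 0.7, -1.6] mz [-0.013  0.016  0.025] j6 0.84
eef_pos: [550.5, -408.4, 137.3] tcp_rot: [-3.141, 0.0, 0.001] ft_force: [-0.6, 0.3, -1.4] mz [-0.086  0.033  0.052] j6 0.84
eef_pos: [550.6, -408.7, 135.7] tcp_rot: [3.141, -0.0, 0.001] ft_force: [0.5, -1.2, -1.6] mz [-0.526 -0.009  0.023] j6 0.84
eef_pos: [550.6, -409.0, 133.7] tcp_rot: [3.14, -0.0, 0.001] ft_force: [-0.7, -4.8, -2.7] mz [-1.265  0.054 -0.009] j6 0.84
```

```bash
python3 steer.py '[[[0, 0.3, 0.4, 0, 0], [0, 0.3, 0.4, 0, 0]]]'|sh s.sh; for i in 1 2 3 4 ; do python3 steer.py '[[[0, 0, 0.8, 0, 0], [0, 0, 0.8, 0, 0]]]'|sh s.sh;done
```

```text
eef_pos: [550.4, -409.9, 131.2] tcp_rot: [-3.141, 0.0, 0.001] ft_force: [0.1, -3.3, -1.5] mz [-0.639  0.018 -0.012] j6 0.83
eef_pos: [550.4, -409.9, 127.0] tcp_rot: [-3.141, 0.0, 0.001] ft_force: [0.7, -2.5, -2.9] mz [-0.872  0.051  0.019] j6 0.83
eef_pos: [550.4, -409.9, 123.0] tcp_rot: [-3.142, 0.0, 0.001] ft_force: [0.3, -3.3, -2.9] mz [-0.996  0.12  -0.012] j6 0.83
eef_pos: [550.5, -409.9, 119.1] tcp_rot: [3.142, 0.0, 0.001] ft_force: [-0.3, -3.5, -3.2] mz [-1.041e+00 -7.000e-03  1.000e-03] j6 0.83
eef_pos: [550.5, -409.9, 115.1] tcp_rot: [3.142, 0.0, 0.001] ft_force: [-0.5, -4.0, -3.1] mz [-1.139  0.084 -0.009] j6 0.83
```

In the tool's units: 5 mm is 1, 1 mm is 0.2.

```bash
python3 steer.py '[[[0, 0.2, 1, 0, 0], [0, 0.2, 1, 0, 0]]]'|sh s.sh; for i in 1 2 ; do python3 steer.py '[[[0, 0, 1, 0, 0], [0, 0, 1, 0, 0]]]'|sh s.sh;done; for i in 1 2 3 ; do python3 steer.py '[[[0, 0, 0.4, 0, 0], [0, 0, 0.4, 0, 0]]]'|sh s.sh;done
```

```text
eef_pos: [550.3, -410.3, 109.6] tcp_rot: [-3.14, 0.001, 0.001] ft_force: [-1.2, -1.8, -3.0] mz [-0.527 -0.048  0.037] j6 0.83
eef_pos: [550.3, -410.4, 104.6] tcp_rot: [-3.14, 0.001, 0.001] ft_force: [-0.8, -1.7, -2.1] mz [-0.325  0.087 -0.031] j6 0.83
eef_pos: [550.4, -410.5, 99.7] tcp_rot: [-3.141, 0.001, 0.001] ft_force: [-0.2, -0.1, -2.8] mz [-0.23  0.1  -0.  ] j6 0.83
eef_pos: [550.5, -410.6, 98.3] tcp_rot: [-3.141, 0.0, 0.001] ft_force: [0.2, 0.6, -2.5] mz [-0.035 -0.01   0.01 ] j6 0.83
eef_pos: [550.5, -410.7, 96.4] tcp_rot: [-3.141, 0.0, 0.001] ft_force: [-0.5, 0.3, -0.9] mz [-0.041  0.024  0.018] j6 0.83
eef_pos: [550.9, -411.0, 96.0] tcp_rot: [3.141, -0.001, 0.001] ft_force: [-1.3, 1.5, 8.0] mz [ 0.4    0.449 -0.033] j6 0.83
```

In the tool's units: -40 mm is -8, -20 mm is -4.

```bash
python3 steer.py '[[[0, 0, 0, 0, 0.5], [0, 0, 0, 0, 0.5], [0, 0, 0, 0, 0.5], [0, 0, 0, 0, 0.5], [0, 0, 0, 0, 0.5]]]';python3 steer.py '[[[0, 0, -8, 0, 0.75], [0, 0, -16, 0, 0.75], [-4, -6, -22, 0, 0.75], [-10, -12, -22, 0, 0.75], [-16, -18, -22, 0, 0.75]]]'; python3 -c "
from h import *
p,d=env.read_camera('top'); crop(p,270,180,550,340,2.8,'look.png')"
```

```text
t: 25.3
eef_pos: [550.6, -410.9, 94.6]
tcp_rot: [-3.142, 0.0, 0.001]
ft_force: [0.1, -0.4, 0.6]
opening: 0.457
grip_force: 0.0
t: 25.72
eef_pos: [474.1, -324.2, 206.2]
tcp_rot: [3.139, -0.003, 0.001]
ft_force: [-0.2, 0.0, -0.6]
opening: 0.737
grip_force: 0.0
```

View pics/look.png

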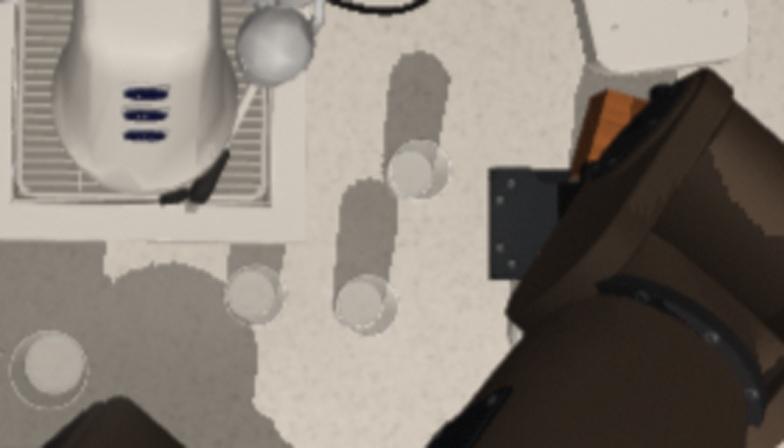

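Three glasses, at crop (418,168), (255,294) and (365,303), have not moved. The left edge of the fourth shows at (515,325). I'll take the one at (421,-201) first.

In the tool's units: -123.5 mm is -24.7, 90 mm is 18.

```bash
python3 steer.py '[[[-3.4, -7.6, 0, 0, 0.75], [-7, -15.2, 0, 0, 0.75], [-10.4, -22.4, 5, 0, 0.75], [-10.5, -24.7, 12, 0, 0.75], [-10.5, -24.7, 18, 0, 0.75]]]';python3 -c "
from h import *
to(421.5,-200.7,25,0)"
```

```text
t: 26.18
eef_pos: [420.6, -198.6, 114.3]
tcp_rot: [3.141, -0.001, 0.003]
ft_force: [1.1, -1.0, -0.4]
opening: 0.749
grip_force: 0.0
shift [ 0.8  2.1 89.3] turn 0.002509249983611239 pose [ 420.6 -198.6  114.3] [ 3.141e+00 -1.000e-03  3.000e-03] t 26.18
```

```bash
python3 steer.py '[[[0.16, 0.4, 8, 0, 0.75], [0.16, 0.4, 15, 0, 0.75], [0.16, 0.4, 17.8, 0, 0.75], [0.16, 0.4, 17.8, 0, 0.3], [0.16, 0.4, 17.8, 0, 0]]]';python3 steer.py '[[[0, 0, 0, 0, 0], [0, 0, 0, 0, 0], [0, 0, 0, 0, 0]]]';python3 steer.py '[[[0, 0, -1, 0, 0], [0, 0, -4, 0, 0], [0, 0, -12, 0, 0], [0, 0, -20, 0, 0], [0, -3, -28, 0, 0]]]'
```

```text
t: 26.6
eef_pos: [422.6, -203.4, 25.5]
tcp_rot: [-3.141, 0.001, 0.001]
ft_force: [1.0, 0.2, -0.3]
opening: 0.661
grip_force: 0.0
t: 26.85
eef_pos: [423.2, -203.8, 26.9]
tcp_rot: [3.14, -0.002, 0.001]
ft_force: [0.8, 0.8, 1.5]
opening: 0.5
grip_force: 30.0
t: 27.27
eef_pos: [422.6, -189.8, 167.2]
tcp_rot: [3.141, -0.001, -0.0]
ft_force: [0.9, 1.1, -1.1]
opening: 0.501
grip_force: 30.0
```

In the tool's units: -200 mm is -40, -15 mm is -3.

```bash
python3 steer.py '[[[-0.8, -8, -3, 0, 0], [-1.6, -16, -5.6, 0, 0], [-1.6, -24, -5.6, 0, 0], [-1.6, -32, -5.6, 0, 0], [-1.6, -40, -5.6, 0, 0]]]'|grep eef;python3 steer.py '[[[0, -8, 0, 0, 0], [0, -16, 0, 0, 0], [0, -24, 0, 0, 0], [0, -32, 0, 0, 0], [1, -40, 0, 0, 0]]]';python3 steer.py '[[[2, -7.6, 0, -0.6, 0], [4, -15.2, 0, -1.2, 0], [6, -22.8, 0, -1.8, 0], [8, -30, 0, -2.4, 0], [10, -36, 0, -3, 0]]]';python3 -c "
from h import *
to(492.2,447.8,107,1.59)"
```

```text
eef_pos: [413.9, 12.9, 194.0]
t: 28.1
eef_pos: [418.1, 213.2, 193.7]
tcp_rot: [-3.141, -0.001, 0.001]
ft_force: [1.3, -0.2, -0.9]
opening: 0.5
grip_force: 30.0
t: 28.52
eef_pos: [468.9, 393.8, 193.6]
tcp_rot: [3.142, -0.001, 0.608]
ft_force: [0.7, -0.3, -0.8]
opening: 0.502
grip_force: 30.0
shift [ 49.9 -31.1  86.6] turn -0.9822108799334734 pose [468.9 393.8 193.6] [ 3.142e+00 -1.000e-03  6.080e-01] t 28.52
```

In the tool's units: 50 mm is 10, 40 mm is 8, -0.6 rad is -3.

```bash
python3 steer.py '[[[4, -2.4, 0, -0.6, 0], [8, -5, 0, -1.2, 0], [10, -6.2, 2, -1.8, 0], [10, -6.2, 4, -2.4, 0], [10, -6.2, 6, -3, 0]]]'|grep eef;python3 steer.py '[[[0, 0, 2, -0.6, 0], [0, 0, 4, -1.2, 0], [0, 0, 6, -1.8, 0], [0, 0, 8, -1.9, 0], [0, 0, 8, -1.9, 0]]]';python3 -c "
from h import *
to(492.2,447.8,107,1.59)"
```

```text
eef_pos: [492.7, 445.7, 162.9]
t: 29.35
eef_pos: [492.2, 444.5, 121.4]
tcp_rot: [-3.14, 0.001, 1.579]
ft_force: [0.2, 0.1, 0.0]
opening: 0.502
grip_force: 30.0
shift [ 3.3  0.  14.4] turn -0.011126160207634905 pose [492.2 444.5 121.4] [-3.140e+00  1.000e-03  1.579e+00] t 29.35
```

```bash
python3 steer.py '[[[0.6, 0, 1.6, 0, 0], [0.6, 0, 2.4, 0, 0], [0.6, 0, 2.4, 0, 0]]]'|sh s.sh; for i in 1 2 3 ; do python3 steer.py '[[[0, 0, 0.24, 0, 0], [0, 0, 0.24, 0, 0]]]'|sh s.sh;done
```

```text
eef_pos: [492.6, 448.1, 110.0] tcp_rot: [-3.141, 0.001, 1.579] ft_force: [0.1, -1.1, -1.6] mz [ 0.036 -0.111  0.058] j6 0.63
eef_pos: [492.9, 448.1, 109.6] tcp_rot: [3.141, -0.0, 1.58] ft_force: [-0.6, 0.6, -0.2] mz [ 0.003 -0.144 -0.005] j6 0.63
eef_pos: [492.9, 448.1, 108.3] tcp_rot: [3.141, -0.0, 1.58] ft_force: [-0.2, -0.3, -1.0] mz [-0.022 -0.081  0.018] j6 0.63
eef_pos: [492.9, 448.1, 107.1] tcp_rot: [3.141, -0.0, 1.581] ft_force: [-0.4, -0.0, 0.6] mz [ 0.036 -0.159  0.014] j6 0.63
```

In the tool's units: 1 mm is 0.2.

```bash
python3 steer.py '[[[0, 0, 0.2, 0, 0], [0, 0, 0.2, 0, 0]]]'|sh s.sh;python3 steer.py '[[[0, 0, 0, 0, 0.65], [0, 0, 0, 0, 0.65], [0, 0, 0, 0, 0.65], [0, 0, -3, 0, 0.65], [0, 0, -8, 0, 0.65]]]';python3 steer.py '[[[-8, 0, -6, 0.6, 0.75], [-16, -4, -10, 1.2, 0.75], [-23, -8, -10, 1.8, 0.75], [-30, -12, -10, 2.4, 0.75], [-38, -15, -10, 3, 0.75]]]'; python3 -c "
from h import *
p,d=env.read_camera('top'); crop(p,340,180,540,330,4,'look2.png'); crop(p,60,190,220,290,5,'l2.png')
to(428,0,200,0)"
```

```text
eef_pos: [493.0, 448.2, 106.9] tcp_rot: [3.141, -0.0, 1.581] ft_force: [-1.7, -0.6, 6.1] mz [-0.197  0.142 -0.005] j6 0.63
t: 30.68
eef_pos: [492.0, 447.3, 143.9]
tcp_rot: [-3.138, 0.003, 1.581]
ft_force: [0.5, -0.3, 0.9]
opening: 0.647
grip_force: 0.0
t: 31.1
eef_pos: [422.7, 267.1, 196.4]
tcp_rot: [3.141, -0.001, 0.975]
ft_force: [1.4, -0.4, -0.2]
opening: 0.75
grip_force: 0.0
shift [-210.7  156.1   -3.4] turn 0.965987557431303 pose [419.4 262.  195.9] [-3.141  0.004  0.966] t 31.15
```

View pics/l2.png

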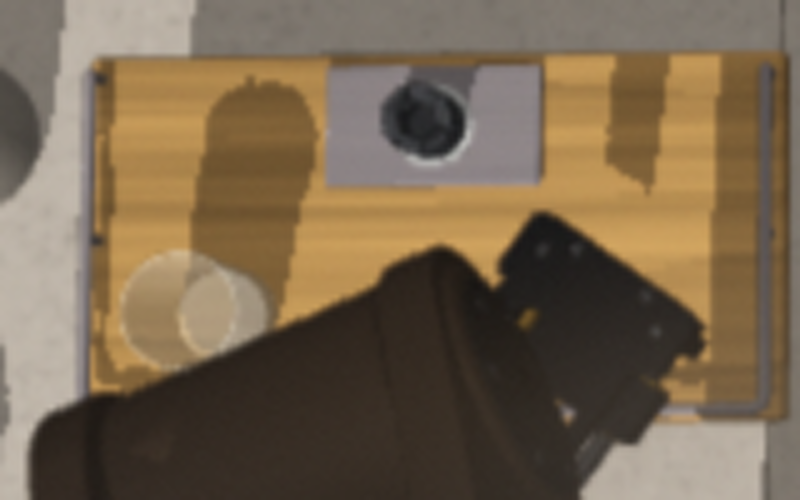

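The first glass stands upright on the board (foot at crop (223,313)). I'll check the remaining glasses numerically by differencing against the start picture.

```bash
cat >> h.py <<'E'
G={"g1":(419,240),"g2":(360.5,285),"g3":(400,288.5),"g4":(464,299.5),"tall":(288,311)}
def chk():
    a=cv2.imread("pics/top0.png").astype(int); p,_=env.read_camera("top"); b=p[:,:,::-1].astype(int)
    D=abs(a-b).max(2)
    for k,(u,v) in G.items():
        u,v=int(u),int(v); w=D[v-16:v+17,u-16:u+17]; print(k,round(w.mean(),1),(w>25).sum(),end="; ")
    print(); return p,D
E
python3 -c "
from h import *
chk()"
```

```text
g1 25.1 112; g2 23.9 185; g3 38.7 593; g4 19.8 0; tall 18.7 163;
```

```bash
cat >> h.py <<'E'
def find(names,rad=45):
    L=lambda x:cv2.Laplacian(cv2.GaussianBlur(cv2.cvtColor(x,cv2.COLOR_BGR2GRAY),(0,0),0.8),cv2.CV_32F)
    a=L(cv2.imread("pics/top0.png")); p,_=env.read_camera("top"); b=L(np.ascontiguousarray(p[:,:,::-1]))
    for k in names:
        u,v=map(int,G[k]); T=a[v-14:v+15,u-14:u+15]; W=b[v-rad:v+rad+1,u-rad:u+rad+1]
        r=cv2.matchTemplate(W,T,cv2.TM_CCOEFF_NORMED); _,m,_,l=cv2.minMaxLoc(r); print(k,round(m,2),l[0]-rad+14,l[1]-rad+14)
E
python3 -c "
from h import *
find(['g1','g2','g3','g4','tall'])"
```

```text
g1 0.89 0 0
g2 0.68 0 0
g3 0.2 -20 -14
g4 0.97 0 0
tall 0.71 0 0
```

```bash
python3 steer.py '[[[-1, 0.6, 0, 0.6, 0.75], [-2, 1.2, 0, 1.2, 0.75], [-3, 2, 0, 1.8, 0.75], [-5, 3.4, 0, 2.4, 0.75], [-8, 5.6, 0, 3, 0.75]]]'|grep -E "eef|rot";python3 -c "
from h import *
to(420,-80,196,0)"
```

```text
eef_pos: [426.0, 220.6, 195.9]
tcp_rot: [-3.142, -0.001, 0.378]
shift [-1.165e+02  2.772e+02 -2.000e-01] turn 0.37790757362583904 pose [426.  220.6 195.9] [-3.142e+00 -1.000e-03  3.780e-01] t 31.67
```

In the tool's units: 37 mm is 7.4, 185 mm is 37, 0.37 rad is 1.85.

```bash
python3 steer.py '[[[-3.6, 7.4, 0, 0.6, 0.75], [-6.8, 14.8, 0, 1.2, 0.75], [-9.8, 22.2, 0, 1.85, 0.75], [-12.8, 29.6, 0, 1.85, 0.75], [-15.8, 37, 0, 1.85, 0.75]]]'|grep -E "eef|rot";python3 -c "
from h import *
to(427.9,-112.5,110,0)"
```

```text
eef_pos: [421.4, 17.2, 196.1]
tcp_rot: [3.142, -0.001, 0.012]
shift [  4.9 129.7  86.1] turn 0.012076288669040869 pose [421.4  17.2 196.1] [ 3.142e+00 -1.000e-03  1.200e-02] t 32.08
```

```bash
python3 steer.py '[[[0.2, 8, 0, 0.05, 0.75], [0.6, 16, 0, 0.05, 0.75], [1, 23, 0, 0.05, 0.75], [1, 25.94, 4, 0.05, 0.75], [1, 25.94, 12, 0.05, 0.75]]]'|grep -E "eef|rot";python3 steer.py '[[[0, 0, 4, 0, 0.75], [0, 0, 4, 0, 0.75]]]'|grep -E "eef|rot";python3 -c "
from h import *
to(427.9,-112.5,25,0)"
```

```text
eef_pos: [430.6, -115.0, 138.0]
tcp_rot: [3.138, -0.008, -0.001]
eef_pos: [426.4, -111.0, 112.7]
tcp_rot: [-3.139, 0.005, 0.001]
shift [ 1.9  1.7 87.7] turn 0.0013852391017148413 pose [ 426.4 -111.   112.7] [-3.139e+00  5.000e-03  1.000e-03] t 32.67
```

```bash
python3 steer.py '[[[0.2, 0.2, 8, 0, 0.75], [0.2, 0.2, 15, 0, 0.75], [0.2, 0.2, 17.4, 0, 0.75], [0.2, 0.2, 17.4, 0, 0.3], [0.2, 0.2, 17.4, 0, 0]]]';python3 steer.py '[[[0, 0, 0, 0, 0], [0, 0, 0, 0, 0], [0, 0, 0, 0, 0]]]';python3 steer.py '[[[0, 0, -1, 0, 0], [0, 0, -4, 0, 0], [0, 0, -12, 0, 0], [0, 0, -20, 0, 0], [-0.8, -3, -28, 0, 0]]]'; python3 -c "
from h import *
to(415,210,193,0)"
```

```text
t: 33.08
eef_pos: [429.0, -112.1, 29.5]
tcp_rot: [3.142, 0.0, 0.002]
ft_force: [-0.3, 0.5, 1.1]
opening: 0.661
grip_force: 0.0
t: 33.33
eef_pos: [428.8, -112.3, 30.4]
tcp_rot: [3.141, -0.002, 0.001]
ft_force: [1.5, 2.7, 6.9]
opening: 0.496
grip_force: 30.0
t: 33.75
eef_pos: [424.4, -98.7, 170.4]
tcp_rot: [3.141, -0.001, -0.0]
ft_force: [1.1, 1.0, -1.3]
opening: 0.499
grip_force: 30.0
shift [  -9.5 -308.6  -22.8] turn -0.000467565072399756 pose [424.4 -98.7 170.4] [ 3.141e+00 -1.000e-03 -0.000e+00] t 33.75
```

In the tool's units: -200 mm is -40, -160 mm is -32.

```bash
python3 steer.py '[[[-0.8, -8, -3, 0, 0], [-1.8, -16, -4.6, 0, 0], [-1.8, -24, -4.6, 0, 0], [-1.8, -32, -4.6, 0, 0], [-1.8, -40, -4.6, 0, 0]]]'|grep eef;python3 steer.py '[[[0, -7.6, 0, 0, 0], [0, -15.2, 0, 0, 0], [0, -21.6, 0, 0, 0], [1.6, -26, 0, -0.6, 0], [4, -31, 0, -1.2, 0]]]'|grep -E "eef|rot"; python3 -c "
from h import *
to(493.5,382.8,112,1.59)"
```

```text
eef_pos: [414.4, 104.1, 192.1]
eef_pos: [433.8, 258.9, 191.8]
tcp_rot: [3.141, -0.0, 0.247]
shift [  88.2 -105.6   79.8] turn -1.3426047566219694 pose [433.8 258.9 191.8] [ 3.141 -0.     0.247] t 34.58
```

```bash
python3 steer.py '[[[3.6, -4.2, 0, -0.6, 0], [7.2, -8.4, 0, -1.2, 0], [10.8, -12.8, 0, -1.8, 0], [14.4, -17.2, 0, -2.4, 0], [17.6, -21.1, 0, -3, 0]]]'|grep -E "eef|rot"; python3 steer.py '[[[0, 0, 2.4, -0.6, 0], [0, 0, 5, -1.2, 0], [0, 0, 7.6, -1.8, 0], [0, 0, 10, -2.4, 0], [0, 0, 12, -3, 0]]]'|grep -E "eef|rot";python3 steer.py '[[[0, 0, 0.6, -0.6, 0], [0, 0, 1.2, -0.7, 0], [0, 0, 1.2, -0.7, 0]]]'|grep -E "eef|rot"; python3 -c "
from h import *
to(493.5,382.8,110,1.59)"
```

```text
eef_pos: [495.4, 382.2, 191.6]
tcp_rot: [3.141, -0.0, 0.847]
eef_pos: [499.1, 382.4, 137.2]
tcp_rot: [3.13, -0.008, 1.447]
eef_pos: [500.5, 382.5, 134.3]
tcp_rot: [3.125, -0.007, 1.583]
shift [ 0.2 -7.4 24.2] turn -0.007035065468718349 pose [500.5 382.5 134.3] [ 3.125 -0.007  1.583] t 35.67
```

```bash
python3 -c "
from h import *
s=env.state(); print(s['ft_force'],s['moment'],s['opening'],s['joints'].round(2),s['tau'].round(1))
p,d=env.read_camera('scene'); crop(p,70,190,290,355,3.6,'blk.png')"
```

```text
[ 3.36416308 -7.80534859 59.60411532] [-1.46489151 -0.15113492  0.09346692] 0.5027194776224908 [ 0.55  0.58  1.64 -0.    0.9   0.54] [  5.2 -27.   -5.7   1.7  -0.7  -0.6]
```

In the tool's units: -20 mm is -4, -12 mm is -2.4.

```bash
python3 steer.py '[[[0, 0, -2.4, 0, 0], [0, 0, -4, 0, 0], [0, 0, -4, 0, 0]]]'; python3 -c "
from h import *
p,d=env.read_camera('scene')
t,_=env.read_camera('top')
a=cv2.imread('pics/blk.png')[:,:,::-1]; b=cv2.resize(t[190:290,60:220],None,fx=3.6,fy=3.6,interpolation=cv2.INTER_CUBIC)
a=cv2.resize(a[:, :],(400,300)); b=cv2.resize(b,(400,250)); c=cv2.resize(p[190:355,70:290],(400,300),interpolation=cv2.INTER_CUBIC)
im=np.zeros((600,800,3),np.uint8); im[:300,:400]=a; im[:300,400:]=c; im[300:550,:400]=b
im[300:,400:]=cv2.resize(t[180:330,340:540],(400,300)); cv2.imwrite('pics/mix.png',im[:,:,::-1])"
```

```text
t: 35.97
eef_pos: [495.5, 381.0, 147.0]
tcp_rot: [3.139, -0.001, 1.581]
ft_force: [-0.9, 0.5, -0.5]
opening: 0.499
grip_force: 29.9
```

View pics/mix.png

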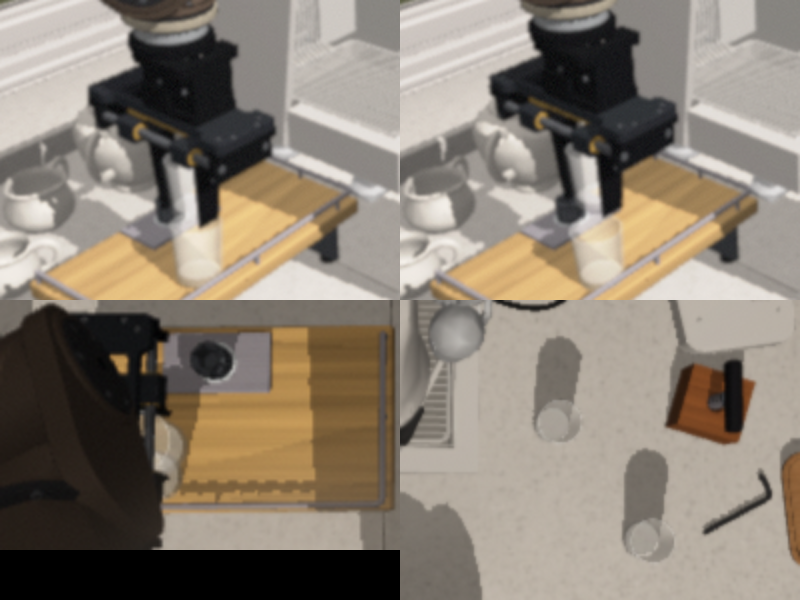

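```bash
python3 -c "
from h import *
print(ray('scene',180,339.1,82),ray('scene',178.4,316.5,138))
print(pix('top',[493,382,135]),pix('top',[493,382,120]))
env.state()['t']"
```

```text
[479.45897861 393.73218387  82.        ] [467.76175156 400.42807775 138.        ]
[123.13684001 249.07521409] [125.58976967 249.51243539]
```

The first glass has been knocked to about (477,395) and stands upright, and the held glass came down on its rim. I've backed off, and will set the held one at the third slot and move the other after that.

In the tool's units: -64 mm is -12.8, -45 mm is -9.

```bash
python3 steer.py '[[[0, 0, -6, 0, 0], [-4, 0, -9, 0, 0], [-9, 0.2, -9, 0, 0], [-12.8, 0.2, -9, 0, 0], [-12.8, 0.2, -9, 0, 0]]]'|sh s.sh; python3 steer.py '[[[0, 0, 6, 0, 0], [0, 0, 12, 0, 0], [0, 0, 14.4, 0, 0], [0, 0, 14.4, 0, 0]]]'|sh s.sh; python3 -c "
from h import *
to(494.9,317.8,110,1.59)"
```

```text
eef_pos: [496.3, 314.2, 189.0] tcp_rot: [-3.14, 0.002, 1.579] ft_force: [0.5, 0.7, -0.2] mz [-0.033 -0.098 -0.02 ] j6 0.44
eef_pos: [495.1, 316.5, 114.0] tcp_rot: [-3.136, 0.003, 1.581] ft_force: [-0.4, -0.3, -1.2] mz [-0.054 -0.126 -0.077] j6 0.45
shift [ 1.4 -0.2  4. ] turn -0.009126058027402406 pose [495.1 316.5 114. ] [-3.136e+00  3.000e-03  1.581e+00] t 36.82
```

```bash
for i in 1 2 3 4 5 6; do python3 steer.py '[[[0, 0, 0.24, 0, 0], [0, 0, 0.24, 0, 0]]]'|sh s.sh;done
```

```text
eef_pos: [497.0, 317.3, 116.9] tcp_rot: [3.141, -0.0, 1.581] ft_force: [0.1, 0.1, -1.7] mz [-0.027 -0.095 -0.039] j6 0.45
eef_pos: [497.0, 317.1, 116.2] tcp_rot: [3.14, -0.001, 1.581] ft_force: [-0.4, -0.4, -1.2] mz [ 0.044 -0.079  0.039] j6 0.45
eef_pos: [496.8, 316.9, 114.6] tcp_rot: [3.141, -0.0, 1.581] ft_force: [0.1, 0.0, -0.7] mz [-0.021 -0.117 -0.017] j6 0.45
eef_pos: [496.7, 316.8, 113.0] tcp_rot: [3.142, 0.0, 1.581] ft_force: [0.2, -0.4, -0.0] mz [-0.017 -0.095  0.008] j6 0.45
eef_pos: [496.7, 316.8, 111.6] tcp_rot: [-3.141, 0.0, 1.581] ft_force: [0.1, -0.5, -0.8] mz [-0.033 -0.128  0.02 ] j6 0.45
eef_pos: [496.7, 316.8, 110.4] tcp_rot: [-3.141, 0.0, 1.581] ft_force: [-0.2, 0.6, -1.3] mz [-0.046 -0.105 -0.005] j6 0.45
```

```bash
for i in 1 2 3 4 5; do python3 steer.py '[[[0, 0, 0.2, 0, 0], [0, 0, 0.2, 0, 0]]]'|sh s.sh;done
```

```text
eef_pos: [496.7, 316.8, 109.5] tcp_rot: [-3.141, 0.0, 1.581] ft_force: [0.0, -0.5, -1.8] mz [-0.051 -0.06  -0.001] j6 0.45
eef_pos: [496.7, 316.8, 108.5] tcp_rot: [-3.141, 0.0, 1.581] ft_force: [-0.7, 0.6, -1.4] mz [-0.013 -0.115 -0.01 ] j6 0.45
eef_pos: [496.7, 316.8, 107.4] tcp_rot: [-3.141, 0.0, 1.581] ft_force: [-0.4, 0.3, -0.5] mz [-0.015 -0.104 -0.023] j6 0.45
eef_pos: [496.7, 316.8, 106.5] tcp_rot: [-3.141, 0.0, 1.581] ft_force: [-0.2, 0.6, -1.7] mz [-0.026 -0.146  0.053] j6 0.45
eef_pos: [496.7, 316.8, 105.5] tcp_rot: [-3.141, 0.0, 1.581] ft_force: [-0.7, -0.5, -0.9] mz [-0.014 -0.072 -0.017] j6 0.45
```

```bash
for i in 1 2 3 4 5 6 7; do python3 steer.py '[[[0, 0, 0.26, 0, 0], [0, 0, 0.26, 0, 0]]]'|sh s.sh;done
```

```text
eef_pos: [496.7, 316.8, 104.1] tcp_rot: [-3.141, 0.0, 1.581] ft_force: [0.1, 1.0, -0.9] mz [-0.057 -0.036  0.014] j6 0.45
eef_pos: [496.7, 316.8, 102.8] tcp_rot: [-3.141, 0.0, 1.581] ft_force: [-0.7, -0.2, 0.1] mz [-0.015 -0.132  0.04 ] j6 0.45
eef_pos: [496.7, 316.8, 101.5] tcp_rot: [-3.141, 0.0, 1.581] ft_force: [0.4, -0.7, -1.3] mz [-0.027 -0.118 -0.019] j6 0.45
eef_pos: [496.7, 316.8, 100.2] tcp_rot: [-3.141, 0.0, 1.581] ft_force: [0.7, -0.2, -1.4] mz [-0.022 -0.118  0.013] j6 0.45
eef_pos: [496.7, 316.8, 98.9] tcp_rot: [-3.141, 0.0, 1.581] ft_force: [0.8, -0.1, -1.0] mz [-0.051 -0.064  0.031] j6 0.45
eef_pos: [496.7, 316.8, 97.6] tcp_rot: [-3.141, 0.0, 1.581] ft_force: [0.2, 0.1, -0.7] mz [-0.061 -0.075  0.024] j6 0.45
eef_pos: [496.7, 316.8, 96.3] tcp_rot: [-3.141, 0.0, 1.581] ft_force: [0.2, -0.5, -0.7] mz [-0.064 -0.1    0.089] j6 0.45
```

Units first: shifts go in units of 5 mm and turns go in units of 0.2 rad. So 1.3 mm is 0.26.

```bash
python3 -c "
from h import *
s=env.state();print(s['opening'],s['grip_force'])"; for i in 1 2 3 4 5 6 7 8; do python3 steer.py '[[[0, 0, 0.26, 0, 0], [0, 0, 0.26, 0, 0]]]'|sh s.sh;done
```

```text
0.49315998190644544 29.8779103742163
eef_pos: [496.7, 316.8, 95.0] tcp_rot: [-3.141, 0.0, 1.581] ft_force: [0.1, -0.6, -0.8] mz [-0.055 -0.145  0.007] j6 0.45
eef_pos: [496.7, 316.8, 93.7] tcp_rot: [-3.141, 0.0, 1.581] ft_force: [-0.6, 0.2, -1.0] mz [-0.057 -0.068  0.   ] j6 0.45
eef_pos: [496.7, 316.8, 92.4] tcp_rot: [-3.141, 0.0, 1.581] ft_force: [-0.1, 0.1, -1.7] mz [-0.029 -0.133  0.023] j6 0.45
eef_pos: [496.7, 316.8, 91.1] tcp_rot: [-3.141, 0.0, 1.581] ft_force: [0.3, -0.4, -1.3] mz [ 0.027 -0.057  0.038] j6 0.45
eef_pos: [496.7, 316.8, 89.8] tcp_rot: [-3.141, 0.0, 1.581] ft_force: [-0.8, -0.3, -0.5] mz [-0.021 -0.104 -0.022] j6 0.45
eef_pos: [496.7, 316.8, 88.5] tcp_rot: [-3.141, 0.0, 1.581] ft_force: [0.4, 0.0, -1.6] mz [-0.041 -0.079  0.021] j6 0.45
eef_pos: [496.7, 316.8, 87.2] tcp_rot: [-3.141, 0.0, 1.581] ft_force: [0.3, -0.3, -1.4] mz [-0.007 -0.048  0.008] j6 0.45
eef_pos: [496.7, 316.8, 85.9] tcp_rot: [-3.141, 0.0, 1.581] ft_force: [-0.1, 0.0, -1.0] mz [-0.045 -0.118  0.013] j6 0.45
```

```bash
for i in 1 2 3 4 5 6; do python3 steer.py '[[[0, 0, 0.2, 0, 0], [0, 0, 0.2, 0, 0]]]'|sh s.sh;done
```

```text
eef_pos: [496.7, 316.8, 85.0] tcp_rot: [-3.141, 0.0, 1.581] ft_force: [-0.8, -0.3, -1.0] mz [ 0.001 -0.121  0.025] j6 0.45
eef_pos: [496.7, 316.8, 84.0] tcp_rot: [-3.141, 0.0, 1.581] ft_force: [-0.5, -0.2, 0.0] mz [ 0.013 -0.116 -0.051] j6 0.45
eef_pos: [496.7, 316.8, 83.0] tcp_rot: [-3.142, 0.0, 1.581] ft_force: [-0.1, 0.1, -0.7] mz [-0.059 -0.162 -0.023] j6 0.45
eef_pos: [496.7, 316.8, 82.0] tcp_rot: [-3.141, 0.0, 1.581] ft_force: [1.0, -0.1, -0.7] mz [-0.02  -0.149  0.008] j6 0.45
eef_pos: [496.7, 316.8, 81.0] tcp_rot: [-3.142, 0.0, 1.581] ft_force: [-0.0, 0.4, -1.2] mz [ 0.008 -0.114  0.034] j6 0.45
eef_pos: [496.8, 316.9, 80.4] tcp_rot: [3.141, -0.0, 1.581] ft_force: [-1.6, 0.1, 3.0] mz [-0.131  0.049  0.025] j6 0.45
```

```bash
python3 steer.py '[[[0, 0, -0.14, 0, 0.58], [0, 0, -0.14, 0, 0.58], [0, 0, -0.14, 0, 0.58], [0, 0, -0.14, 0, 0.58], [0, 0, -0.14, 0, 0.58]]]'; python3 steer.py '[[[0, 0, -2, 0, 0.58], [0, 0, -5, 0, 0.58], [0, 0, -11, 0, 0.58], [0, 0, -18, 0, 0.58], [0, 0, -23, 0, 0.6]]]'; python3 -c "
from h import *
to(440,200,200,0)"
```

```text
t: 42.57
eef_pos: [496.8, 316.8, 80.8]
tcp_rot: [-3.142, 0.0, 1.581]
ft_force: [-0.1, 0.4, -0.3]
opening: 0.58
grip_force: 0.0
t: 42.98
eef_pos: [497.0, 317.0, 199.1]
tcp_rot: [3.14, -0.001, 1.581]
ft_force: [1.2, -0.2, -0.6]
opening: 0.591
grip_force: 0.0
shift [-116.4  -58.2   -1.1] turn -1.560772053284854 pose [497.  317.  199.1] [ 3.140e+00 -1.000e-03  1.581e+00] t 42.98
```

In the tool's units: -165 mm is -33, -140 mm is -28.

```bash
python3 steer.py '[[[-7.6, -2, 0, 0, 0.65], [-14.8, -5, 0, 0, 0.7], [-22, -8, 0, 0, 0.75], [-28, -11.6, 0, 0, 0.75], [-33, -14, 0, 0, 0.75]]]'|grep eef
python3 - <<'E'
from h import *
p,d=env.read_camera("top"); q,e=env.read_camera("scene")
cv2.imwrite("pics/t9.png",p[:,:,::-1]); cv2.imwrite("pics/s9.png",q[:,:,::-1])
a=cv2.imread("pics/top0.png").astype(int); b=p[:,:,::-1].astype(int)
D=abs(a-b).max(2); D=cv2.GaussianBlur(D.astype(np.float32),(0,0),1)
for v in range(200,278,3): print(v,"".join(" .:*#@"[min(5,int(x/14))] for x in D[v,76:218:2]))
E
```

```text
eef_pos: [426.7, 149.4, 196.5]
200 ...................................................................... 
203 ........................................   ..........................  
206 .. ................................    ........::::..................  
209 ........................:....... ...    .......:::::.................  
212 ........................:.....:     . .....::..::::::................  
215 ..............................:.      .....::..:****:................  
218 .......................::.:::.....   .:...:::..:****:................  
221 ......................::::::::....  ......:::..::***:................. 
224 ......................:::::::::...........:::::*****:................. 
227 .....................::*::******.  ......:*********:.................. 
230 .....................::********:.........:::::::::::.............::::..
233 .....................:::::::::::.........:::::::**:............*@@@@@##
236 .....................:*********:.........::*******:............@@@@@@#@
239 ....................:**********:.....::*:::::*****:............@@@@@@@@
242 .
[... 206 characters left out ...]
.........:@@@@#*
251 ...............:***::::******:.....:....*********:..............#@@@@**
254 ..............:::::::***#****:..........:*****#*:.........::*#@@@@@@@#*
257 .............:.....*****##***............:*##@@*..:**#@@@@@@@@@@@@@@@#*
260 .............:.....*****##**:..........:@@@@@@@@@@@@@@@@@@@@@@@@@@@@@#*
263 ...................*####@@#*......  . .*@@##@@#@@@#@@##@@##@@##########
266 ..............:....:*##@@#*:.......   :@@@@@@@@@@#@@@#@@@#@@@#@##@@@@@@
269 .....................:**::............*@@@@@@@@@@@@@@@@@@@@@@@@@@@@@@@@
272 .................................     *#@##@@@@@@@@@@@@@@@@@@@@@@@@@@@@
275 ......................................#@@@@@@@@@@@@@@@@@@@@@@@@@@@@@@@@
```

```bash
cat >> h.py <<'E'
th=np.linspace(0,2*np.pi,60)
def grad(img,ref=None):
    x=img.astype(np.float32) if ref is None else img.astype(np.float32)-ref.astype(np.float32)
    x=cv2.GaussianBlur(x,(0,0),0.7); return np.hypot(cv2.Sobel(x,5,1,0),cv2.Sobel(x,5,0,1)).max(2)
def score(n,g,x,y,z0):
    f,cx,cy,o,M=cam(n); s=0
    for r,h in((22,0.),(24.5,58.)):
        P=np.c_[x+r*np.cos(th),y+r*np.sin(th),np.full(60,z0+h)]; q=(P-o)@M
        u=np.float32(cx+f*q[:,0]/q[:,2]); v=np.float32(cy+f*q[:,1]/q[:,2])
        s+=np.minimum(cv2.remap(g,u[None],v[None],1),60).mean()
    return s
def locate(gs,x0,y0,z0,rad=25):
    best=[]
    for x in np.arange(x0-rad,x0+rad+1,2):
        for y in np.arange(y0-rad,y0+rad+1,2):
            best.append((sum(score(n,g,x,y,z0) for n,g in gs),x,y))
    best.sort(reverse=True); return [tuple(np.round(b,1)) for b in best[:4]]
E
python3 - <<'E'
from h import *
r=lambda n:cv2.imread("pics/"+n+".png")
g0=grad(r("top0"))
for n,p in (("g1",(528,-241)),("g4",(399,-343))): print(n,locate([("top",g0)],*p,0))
gt=grad(r("t9"),r("top0")); gs=grad(r("s9"),r("scene0"))
for n,x,y in(("A",478,393),("B",497,317)):
    print(n,locate([("top",gt)],x,y,80),"\n",locate([("scene",gs)],x,y,80),"\n",locate([("top",gt),("scene",gs)],x,y,80))
E
```

```text
g1 [(np.float64(107.8), np.float64(527.0), np.float64(-236.0)), (np.float64(103.5), np.float64(525.0), np.float64(-236.0)), (np.float64(103.3), np.float64(527.0), np.float64(-238.0)), (np.float64(103.0), np.float64(527.0), np.float64(-234.0))]
g4 [(np.float64(106.1), np.float64(398.0), np.float64(-338.0)), (np.float64(102.5), np.float64(400.0), np.float64(-338.0)), (np.float64(100.5), np.float64(400.0), np.float64(-336.0)), (np.float64(100.1), np.float64(398.0), np.float64(-336.0))]Traceback (most recent call last):
  File "<stdin>", line 7, in <module>
  File "h.py", line 51, in locate
    best.append((sum(score(n,g,x,y,z0) for n,g in gs),x,y))
                 ~~~^^^^^^^^^^^^^^^^^^^^^^^^^^^^^^^^^
  File "h.py", line 51, in <genexpr>
    best.append((sum(score(n,g,x,y,z0) for n,g in gs),x,y))
                     ~~~~~^^^^^^^^^^^^
  File "h.py", line 41, in score
    f,cx,cy,o,M=cam(n); s=0
                ~~~^^^
  File "h.py", line 5, in cam
    c=env.camera_info(n); f=240/np.tan(np.radians(c["vertical_fov"])/2)
ValueError: time passes only in moves, steps and waits
```

```bash
sed -i 's/^def cam(n):/import functools\n@functools.cache\ndef cam(n):/' h.py
python3 - <<'E'
from h import *
r=lambda n:cv2.imread("pics/"+n+".png")
gt=grad(r("t9"),r("top0")); gs=grad(r("s9"),r("scene0"))
for n,x,y in(("A",478,393),("B",497,317)):
    for G_ in ([("top",gt)],[("scene",gs)],[("top",gt),("scene",gs)]): print(n,[tuple(map(float,t)) for t in locate(G_,x,y,80)])
E
```

```text
A [(116.4, 471.0, 400.0), (116.1, 473.0, 400.0), (114.1, 473.0, 398.0), (113.8, 471.0, 402.0)]
A [(108.5, 481.0, 396.0), (107.6, 481.0, 394.0), (106.0, 479.0, 396.0), (106.0, 479.0, 394.0)]
A [(215.7, 473.0, 400.0), (213.4, 473.0, 398.0), (210.9, 475.0, 398.0), (210.9, 471.0, 400.0)]
B [(118.2, 494.0, 310.0), (115.3, 492.0, 310.0), (115.3, 494.0, 312.0), (113.8, 496.0, 310.0)]
B [(110.8, 498.0, 308.0), (110.6, 500.0, 308.0), (109.9, 498.0, 310.0), (109.8, 500.0, 306.0)]
B [(222.3, 496.0, 310.0), (220.4, 494.0, 310.0), (220.1, 496.0, 312.0), (219.7, 498.0, 310.0)]
```

In the tool's units: 13 mm is 2.6, 195 mm is 39.

```bash
python3 steer.py '[[[7.6, 1.2, 0, 0, 0.75], [15.2, 2.6, 0, 0, 0.75], [23, 4.2, 0, 0, 0.75], [31, 6, 0, 0, 0.75], [39, 7.8, 0, 0, 0.75]]]'|grep eef;  python3 steer.py '[[[7.4, 1.6, 0, -0.05, 0.75], [10.6, 1.8, 0, -0.05, 0.75], [10.6, 1.8, 7, -0.05, 0.75], [10.6, 1.8, 12, -0.05, 0.75], [10.6, 1.8, 12, -0.05, 0.75]]]'|grep eef; python3 -c "
from h import *
to(475,398,106,1.59)"
```

```text
eef_pos: [465.7, 349.3, 196.6]
eef_pos: [472.0, 399.6, 131.7]
shift [-1.5  3.1 25.7] turn 0.0018082266660195412 pose [472.  399.6 131.7] [-3.136  0.004  1.592] t 44.33
```

In the tool's units: 30 mm is 6, -1 mm is -0.2.

```bash
python3 steer.py '[[[-0.2, 0.2, 3, 0, 0.75], [-0.2, 0.2, 6, 0, 0.75], [-0.2, 0.2, 6, 0, 0.3], [-0.2, 0.2, 6, 0, 0], [-0.2, 0.2, 6, 0, 0]]]'|sh s.sh;  python3 steer.py '[[[0, 0, 0, 0, 0], [0, 0, 0, 0, 0], [0, 0, 0, 0, 0]]]'; python3 steer.py '[[[0, 0, -0.8, 0, 0], [0, 0, -2.4, 0, 0], [0, 0, -2.4, 0, 0]]]'; python3 -c "
from h import *
to(493,378,120,1.59)"
```

```text
eef_pos: [475.5, 399.1, 107.5] tcp_rot: [3.14, -0.001, 1.591] ft_force: [-0.3, -0.4, 0.2] mz [-0.03  -0.142  0.044] j6 0.57
t: 45.0
eef_pos: [475.2, 399.0, 107.1]
tcp_rot: [3.14, -0.001, 1.591]
ft_force: [-1.4, 1.0, 6.6]
opening: 0.5
grip_force: 30.0
t: 45.25
eef_pos: [475.5, 399.0, 119.5]
tcp_rot: [3.14, -0.001, 1.591]
ft_force: [-0.3, -0.4, -1.8]
opening: 0.504
grip_force: 30.0
shift [-21.3  17.1  -0.5] turn 0.0007953081517337868 pose [475.5 399.  119.5] [ 3.140e+00 -1.000e-03  1.591e+00] t 45.25
```

```bash
python3 steer.py '[[[-2.2, 1.8, 0, 0, 0], [-4.2, 3.4, 0, 0, 0], [-4.2, 3.4, 1.2, 0, 0], [-4.2, 3.4, 2, 0, 0], [-4.2, 3.4, 2, 0, 0]]]'|sh s.sh; for i in 1 2 3 4; do python3 steer.py '[[[0, 0, 0.24, 0, 0], [0, 0, 0.24, 0, 0]]]'|sh s.sh;done
```

```text
eef_pos: [492.4, 377.4, 107.0] tcp_rot: [-3.141, 0.001, 1.59] ft_force: [-0.4, 0.6, -1.3] mz [ 0.005 -0.104  0.017] j6 0.53
eef_pos: [492.4, 378.0, 106.8] tcp_rot: [3.141, 0.0, 1.591] ft_force: [-0.5, -1.9, 5.5] mz [-0.333 -0.006  0.028] j6 0.53
eef_pos: [492.4, 378.2, 106.6] tcp_rot: [3.141, -0.0, 1.591] ft_force: [-3.2, -3.1, 14.5] mz [-0.562  0.505 -0.003] j6 0.53
eef_pos: [492.3, 378.4, 106.4] tcp_rot: [3.14, -0.001, 1.591] ft_force: [-7.0, -3.4, 24.8] mz [-0.706  1.064 -0.004] j6 0.53
eef_pos: [492.0, 378.5, 106.0] tcp_rot: [3.14, -0.001, 1.591] ft_force: [-10.9, -4.4, 32.7] mz [-0.749  1.913  0.003] j6 0.53
```

```bash
python3 steer.py '[[[0, 0, -0.8, 0, 0], [0, 0, -0.8, 0, 0.65], [0, 0, -0.8, 0, 0.65], [0, 0, -0.8, 0, 0.65], [0, 0, -0.8, 0, 0.65]]]'; python3 steer.py '[[[0, 0, -7, 0, 0.65], [0, 0, -15, 0, 0.7], [-4, -2, -18, 0.6, 0.75], [-10, -5, -18, 1.2, 0.75], [-17, -9, -18, 1.8, 0.75]]]'|grep eef; python3 steer.py '[[[-4, -1, 0, 0.6, 0.75], [-8, -2, 0, 1.2, 0.75], [-11, -3, 0, 1.8, 0.75], [-12, -4, 0, 2.4, 0.75], [-13, -5, 0, 3, 0.75]]]'|grep eef;  python3 -c "
from h import *
find(['g1','g4','tall'])
to(412,-190,197,0)"
```

```text
t: 46.75
eef_pos: [492.2, 377.9, 106.4]
tcp_rot: [-3.141, 0.001, 1.591]
ft_force: [0.1, -0.2, 0.1]
opening: 0.644
grip_force: 0.0
eef_pos: [449.3, 292.0, 197.5]
eef_pos: [403.4, 238.5, 196.9]
g1 0.89 0 0
g4 0.97 0 0
tall 0.71 0 0
shift [-2.395e+02  3.552e+02  1.000e-01] turn 0.6155586499179106 pose [402.5 238.3 196.9] [-3.141e+00  1.000e-03  6.160e-01] t 47.63
```

In the tool's units: 32 mm is 6.4, -22 mm is -4.4, 0.36 rad is 1.8.

```bash
python3 steer.py '[[[-4.4, 6.4, 0, 0.6, 0.75], [-8.8, 13, 0, 1.2, 0.75], [-13, 19.4, 0, 1.8, 0.75], [-17.4, 25.8, 0, 2.4, 0.75], [-21.8, 32.4, 0, 3.05, 0.75]]]'|grep -E "eef|rot"; python3 steer.py '[[[0, 7.8, 0, 0, 0.75], [0, 15.6, 0, 0, 0.75], [0, 23.4, 0, 0, 0.75], [0, 31.2, 0, 0, 0.75], [0, 39, 0, 0, 0.75]]]'|grep -E "eef|rot";  python3 -c "
from h import *
to(528,-240.5,197,1.57)"
```

```text
eef_pos: [411.3, 42.5, 197.0]
tcp_rot: [3.142, -0.0, 0.024]
eef_pos: [416.3, -153.0, 197.0]
tcp_rot: [3.141, -0.0, 0.029]
shift [109.2  90.7   0. ] turn -1.541170341230118 pose [ 416.3 -153.   197. ] [ 3.141 -0.     0.029] t 48.47
```

In the tool's units: 5 mm is 1, 92 mm is 18.4, -0.12 rad is -0.6.

```bash
python3 steer.py '[[[0, 7.6, 0, -0.6, 0.75], [0, 15.2, 0, -1.2, 0.75], [1, 18.4, 0, -1.8, 0.75], [3, 18.4, 0, -2.4, 0.75], [6, 18.4, 0, -3, 0.75]]]'|grep -E "eef|rot"; python3 -c "
from h import *
to(528,-240.5,197,1.3)"
```

```text
eef_pos: [448.6, -243.6, 196.6]
tcp_rot: [-3.141, 0.0, 0.632]
shift [65.9 44.5 -0.5] turn -0.667729070780086 pose [ 448.6 -243.6  196.6] [-3.141  0.     0.632] t 48.88
```

In the tool's units: 66 mm is 13.2, 53 mm is 10.6, -0.6 rad is -3.

```bash
python3 steer.py '[[[2.6, 1.8, 0, -0.6, 0.75], [5.2, 3.6, 0, -1.2, 0.75], [7.8, 5.4, 0, -1.8, 0.75], [10.6, 7.2, 0, -2.4, 0.75], [13.2, 8.9, 0, -3, 0.75]]]'|grep -E "eef|rot"; python3 steer.py '[[[0, 0, 6, -0.35, 0.75], [0, 0, 13, -0.35, 0.75], [0, 0, 17, -0.35, 0.75], [0, 0, 17, -0.35, 0.75]]]'|grep -E "eef|rot"; python3 -c "
from h import *
to(528,-240.5,25,1.3)"
```

```text
eef_pos: [529.4, -239.5, 196.6]
tcp_rot: [-3.141, -0.0, 1.235]
eef_pos: [526.9, -238.5, 107.8]
tcp_rot: [-3.135, -0.002, 1.299]
shift [-1.7  2.2 82.8] turn -0.0013686654592433012 pose [ 526.9 -238.5  107.8] [-3.135e+00 -2.000e-03  1.299e+00] t 49.63
```

```bash
python3 steer.py '[[[-0.2, 0, 8, 0, 0.75], [-0.2, 0, 15, 0, 0.75], [-0.2, 0, 17.2, 0, 0.75], [-0.2, 0, 17.2, 0, 0.3], [-0.2, 0, 17.2, 0, 0]]]'|sh s.sh;python3 steer.py '[[[0, 0, 0, 0, 0], [0, 0, 0, 0, 0], [0, 0, 0, 0, 0]]]';python3 steer.py '[[[0, 0, -1, 0, 0], [0, 0, -4, 0, 0], [0, 0, -12, 0, 0], [0, 0, -20, 0, 0], [0, 0, -28, 0, 0]]]'; python3 -c "
from h import *
to(415,-235,195,0)"
```

```text
eef_pos: [528.7, -240.8, 27.2] tcp_rot: [3.141, 0.0, 1.297] ft_force: [0.3, -0.4, 0.5] mz [-0.025 -0.078  0.02 ] j6 -0.27
t: 50.3
eef_pos: [528.7, -240.8, 27.9]
tcp_rot: [3.139, 0.001, 1.296]
ft_force: [-1.3, 0.3, 8.5]
opening: 0.501
grip_force: 30.0
t: 50.72
eef_pos: [527.7, -240.2, 168.3]
tcp_rot: [-3.141, -0.0, 1.296]
ft_force: [0.9, -0.6, -0.5]
opening: 0.501
grip_force: 30.0
shift [ -25.6 -109.9  -26.6] turn 1.2959285973719754 pose [ 527.7 -240.2  168.3] [-3.141 -0.     1.296] t 50.72
```

```bash
python3 steer.py '[[[-1, -4.4, -2, 0.6, 0], [-2, -8.8, -4, 1.2, 0], [-3, -13.2, -5.2, 1.8, 0], [-4, -17.6, -5.2, 2.4, 0], [-5.12, -22, -5.2, 3, 0]]]'|grep -E "eef|rot"; python3 steer.py '[[[0, 0, 0, 0.6, 0], [0, 0, 0, 1.2, 0], [0, 0, 0, 1.8, 0], [0, 0, 0, 2.4, 0], [0, 0, 0, 3, 0]]]'|grep -E "eef|rot"; python3 -c "
from h import *
to(415,200,195,0)"
```

```text
eef_pos: [414.2, -235.0, 193.3]
tcp_rot: [3.14, -0.0, 0.69]
eef_pos: [415.1, -235.2, 192.9]
tcp_rot: [3.141, -0.001, 0.09]
shift [  38.9 -433.4   -2.4] turn 0.08986416915962803 pose [ 415.1 -235.2  192.9] [ 3.141e+00 -1.000e-03  9.000e-02] t 51.55
```

In the tool's units: -39 mm is -7.8, -3 mm is -0.6, 0.09 rad is 0.45.

```bash
python3 steer.py '[[[0.6, -7.8, -0.4, 0.45, 0], [1.4, -15.6, -0.6, 0.45, 0], [2.1, -23.6, -0.6, 0.45, 0], [2.8, -31.4, -0.6, 0.45, 0], [3.5, -39.4, -0.6, 0.45, 0]]]'|grep -E "eef|rot"; python3 steer.py '[[[0, -8, 0, 0, 0], [0, -16, 0, 0, 0], [0, -24, 0, 0, 0], [0, -32, 0, 0, 0], [0, -40, 0, 0, 0]]]'|grep -E "eef|rot";python3 steer.py '[[[2, -7.6, 0, -0.6, 0], [4, -15.2, 0, -1.2, 0], [6, -22.8, 0, -1.8, 0], [8, -30, 0, -2.4, 0], [10, -36, 0, -3, 0]]]'|grep -E "eef|rot"; python3 -c "
from h import *
to(492,443,112,1.59)"
```

```text
eef_pos: [413.3, -35.9, 195.9]
tcp_rot: [3.141, -0.001, 0.005]
eef_pos: [412.1, 164.6, 195.9]
tcp_rot: [-3.141, -0.001, 0.006]
eef_pos: [461.4, 345.4, 195.8]
tcp_rot: [3.142, -0.001, 0.613]
shift [ 81.1 -62.2  83.9] turn -0.9770868237645942 pose [461.4 345.4 195.8] [ 3.142e+00 -1.000e-03  6.130e-01] t 52.8
```

```bash
python3 steer.py '[[[4, -3, 0, -0.6, 0], [8, -6.2, 0, -1.2, 0], [12, -9.2, 0, -1.8, 0], [16.2, -12.4, 0, -2.4, 0], [16.2, -12.4, 0, -3, 0]]]'|grep eef;python3 steer.py '[[[0, 0, 4, -0.6, 0], [0, 0, 8, -1.2, 0], [0, 0, 12, -1.8, 0], [0, 0, 16, -1.9, 0], [0, 0, 16.4, -1.9, 0]]]'|sh s.sh;python3 -c "
from h import *
to(492,443,107,1.59)"
```

```text
eef_pos: [493.5, 443.4, 195.4]
eef_pos: [491.6, 439.0, 110.3] tcp_rot: [-3.138, 0.003, 1.587] ft_force: [0.5, -0.0, -1.7] mz [-0.045 -0.09   0.042] j6 0.61
shift [4.  0.5 3.3] turn -0.003095443845967827 pose [491.6 439.  110.3] [-3.138e+00  3.000e-03  1.587e+00] t 53.63
```

In the tool's units: 2 mm is 0.4.

```bash
python3 steer.py '[[[0.4, 0, 0.4, 0, 0], [0.4, 0, 0.4, 0, 0]]]'|sh s.sh; for i in 1 2 3 4; do python3 steer.py '[[[0, 0, 0.24, 0, 0], [0, 0, 0.24, 0, 0]]]'|sh s.sh;done
```

```text
eef_pos: [493.1, 442.4, 112.1] tcp_rot: [3.141, -0.001, 1.585] ft_force: [0.1, -0.4, -0.1] mz [-0.004 -0.109 -0.014] j6 0.62
eef_pos: [493.2, 442.2, 111.0] tcp_rot: [3.14, -0.001, 1.585] ft_force: [1.0, -0.0, -0.2] mz [-0.049 -0.073  0.048] j6 0.62
eef_pos: [492.9, 442.0, 109.1] tcp_rot: [3.141, -0.0, 1.586] ft_force: [0.1, -0.5, -1.9] mz [-0.051 -0.095  0.013] j6 0.62
eef_pos: [493.0, 442.1, 108.0] tcp_rot: [3.141, -0.0, 1.586] ft_force: [-1.7, -0.6, 2.4] mz [-0.131  0.018  0.028] j6 0.62
eef_pos: [493.0, 442.2, 107.9] tcp_rot: [3.14, -0.001, 1.586] ft_force: [-3.4, -2.1, 13.2] mz [-0.394  0.589 -0.009] j6 0.62
```

Contact. Release and go back for the last glass, checking it on the way.

In the tool's units: -1 mm is -0.2.

```bash
python3 steer.py '[[[0, 0, -0.2, 0, 0], [0, 0, -0.2, 0, 0.65], [0, 0, -0.2, 0, 0.65], [0, 0, -0.2, 0, 0.65], [0, 0, -0.2, 0, 0.65]]]'|grep -E "eef|open"; python3 steer.py '[[[0, 0, -7, 0, 0.65], [0, 0, -15, 0, 0.7], [-4, -2, -18, 0.6, 0.75], [-10, -5, -18, 1.2, 0.75], [-17, -9, -18, 1.8, 0.75]]]'|grep eef; python3 steer.py '[[[-7.6, -1, 0, 0.6, 0.75], [-15, -2, 0, 1.2, 0.75], [-22, -3, 0, 1.8, 0.75], [-26, -4, 0, 2.4, 0.75], [-28, -5, 0, 3, 0.75]]]'|grep eef;  python3 -c "
from h import *
find(['g4','tall'])
to(412,-190,197,0)"
```

```text
eef_pos: [492.9, 441.9, 107.0]
opening: 0.643
eef_pos: [449.3, 356.2, 197.9]
eef_pos: [376.9, 231.0, 197.4]
g4 0.97 0 0
tall 0.7 0 0
shift [-211.7  365.4    0.6] turn 0.6101520605811763 pose [376.1 230.8 197.4] [-3.142e+00  1.000e-03  6.100e-01] t 55.77
```

```bash
python3 steer.py '[[[-1.8, 6.8, 0, 0.6, 0.75], [-3.8, 13.8, 0, 1.2, 0.75], [-5.6, 20.6, 0, 1.8, 0.75], [-10.2, 27.2, 0, 2.4, 0.75], [-14.8, 33.8, 0, 3.05, 0.75]]]'|grep -E "eef|rot"; python3 steer.py '[[[0, 8, 0, 0, 0.75], [0, 16, 0, 0, 0.75], [0, 24, 0, 0, 0.75], [0, 32, 0, 0, 0.75], [0, 40, 0, 0, 0.75]]]'|grep -E "eef|rot";  python3 -c "
from h import *
to(399,-343,110,0.0)"
```

```text
eef_pos: [418.1, 51.3, 197.2]
tcp_rot: [3.142, -0.001, 0.019]
eef_pos: [421.7, -149.4, 197.4]
tcp_rot: [3.141, -0.001, 0.024]
shift [-27.4 193.   87.4] turn 0.023954692700306923 pose [ 421.7 -149.4  197.4] [ 3.141e+00 -1.000e-03  2.400e-02] t 56.6
```

```bash
python3 steer.py '[[[-1, 8, 0, 0.1, 0.75], [-2.2, 16, 0, 0.1, 0.75], [-3.4, 24, 0, 0.1, 0.75], [-4.6, 31.6, 0, 0.1, 0.75], [-5.48, 38.6, 2, 0.1, 0.75]]]'|grep -E "eef|rot"; python3 steer.py '[[[0, 0, 8, 0, 0.75], [0, 0, 15, 0, 0.75], [0, 0, 15, 0, 0.75], [0, 0, 15, 0, 0.75]]]'|grep -E "eef|rot";  python3 -c "
from h import *
to(399,-343,26,0.0)"
```

```text
eef_pos: [398.3, -343.9, 188.4]
tcp_rot: [3.139, -0.002, 0.003]
eef_pos: [398.0, -340.6, 111.5]
tcp_rot: [-3.139, 0.002, 0.003]
shift [ 1.2  2.7 85.5] turn 0.002746747106027403 pose [ 398.  -340.6  111.5] [-3.139e+00  2.000e-03  3.000e-03] t 57.35
```

In the tool's units: 86 mm is 17.2, 75 mm is 15.

```bash
python3 steer.py '[[[0.2, 0.2, 8, 0, 0.75], [0.2, 0.2, 15, 0, 0.75], [0.2, 0.2, 17.2, 0, 0.75], [0.2, 0.2, 17.2, 0, 0.3], [0.2, 0.2, 17.2, 0, 0]]]'|sh s.sh;python3 steer.py '[[[0, 0, 0, 0, 0], [0, 0, 0, 0, 0], [0, 0, 0, 0, 0]]]';python3 steer.py '[[[0, 0, -1, 0, 0], [0, 0, -4, 0, 0], [0, 0, -12, 0, 0], [0, 0, -20, 0, 0], [1.6, -3, -28, 0, 0]]]'; python3 -c "
from h import *
to(415,-190,195,0)"
```

```text
eef_pos: [399.9, -342.4, 28.0] tcp_rot: [3.141, -0.001, 0.002] ft_force: [0.1, 0.1, -0.1] mz [ 0.078 -0.025  0.034] j6 0.74
t: 58.02
eef_pos: [399.7, -342.3, 28.0]
tcp_rot: [3.14, -0.002, 0.001]
ft_force: [0.3, 2.4, 9.9]
opening: 0.495
grip_force: 30.0
t: 58.43
eef_pos: [406.0, -328.6, 167.2]
tcp_rot: [3.141, -0.0, -0.001]
ft_force: [0.6, -1.0, 0.6]
opening: 0.498
grip_force: 30.0
shift [   8.9 -138.6  -28. ] turn -0.0007072401645451531 pose [ 406.  -328.6  167.2] [ 3.141e+00 -0.000e+00 -1.000e-03] t 58.43
```

In the tool's units: -200 mm is -40, -40 mm is -8.

```bash
python3 steer.py '[[[0.6, -8, -3, 0, 0], [1.2, -16, -5.6, 0, 0], [1.8, -24, -5.6, 0, 0], [1.8, -32, -5.6, 0, 0], [1.8, -40, -5.6, 0, 0]]]'|grep eef; python3 steer.py '[[[0, -8, 0, 0, 0], [0, -16, 0, 0, 0], [0, -24, 0, 0, 0], [0, -32, 0, 0, 0], [0, -40, 0, 0, 0]]]'|grep -E "eef|rot";python3 steer.py '[[[0, -7.6, 0, 0, 0], [0, -15.2, 0, 0, 0], [0, -22.8, 0, 0, 0], [2, -29, 0, -0.6, 0], [5, -33, 0, -1.2, 0]]]'|grep -E "eef|rot"; python3 -c "
from h import *
to(496.4,243,112,1.59)"
```

```text
eef_pos: [415.1, -125.7, 193.7]
eef_pos: [414.8, 74.4, 193.5]
tcp_rot: [3.142, -0.001, 0.001]
eef_pos: [439.3, 240.4, 193.5]
tcp_rot: [-3.141, -0.001, 0.248]
shift [56.  11.5 81.6] turn -1.341745640427032 pose [439.3 240.4 193.5] [-3.141e+00 -1.000e-03  2.480e-01] t 59.68
```

```bash
python3 steer.py '[[[2.2, 0.4, 0, -0.6, 0], [4.4, 0.8, 0, -1.2, 0], [6.6, 1.4, 0, -1.8, 0], [9, 1.8, 0, -2.4, 0], [11.2, 2.3, 0, -3, 0]]]'|grep eef;python3 steer.py '[[[0, 0, 0, -0.6, 0], [0, 0, 0, -1.2, 0], [0, 0, 0, -1.8, 0], [0, 0, 0, -2.4, 0], [0, 0, 0, -3, 0]]]'|grep eef;python3 steer.py '[[[0, 0, 4, -0.6, 0], [0, 0, 8, -0.7, 0], [0, 0, 8, -0.7, 0]]]'|sh s.sh;python3 - <<'E'
from h import *
to(496.4,243,112,1.59)
q,e=env.read_camera("scene"); gs=grad(q[:,:,::-1],cv2.imread("pics/scene0.png"))
for n,x,y in(("B",496,310),("A",493,378),("C",492,442)): print(n,[tuple(map(float,t)) for t in locate([("scene",gs)],x,y,80)][:2])
E
```

```text
eef_pos: [497.8, 239.8, 193.3]
eef_pos: [497.2, 239.6, 193.3]
eef_pos: [496.0, 239.2, 150.5] tcp_rot: [-3.138, 0.001, 1.582] ft_force: [-0.8, 0.3, -1.7] mz [-0.045 -0.049  0.028] j6 0.32
shift [ 3.9  0.6 38.5] turn -0.008211768560290045 pose [496.  239.2 150.5] [-3.138e+00  1.000e-03  1.582e+00] t 60.77
B [(111.5, 499.0, 307.0), (111.0, 501.0, 307.0)]
A [(112.7, 496.0, 375.0), (112.1, 496.0, 373.0)]
C [(110.4, 495.0, 441.0), (110.3, 493.0, 441.0)]
```

In the tool's units: 38 mm is 7.6, 25 mm is 5.

```bash
python3 steer.py '[[[0.2, 0, 5, 0, 0], [0.2, 0, 7.6, 0, 0], [0.2, 0, 7.6, 0, 0]]]'|sh s.sh; for i in 1 2 3 4; do python3 steer.py '[[[0, 0, 0.28, 0, 0], [0, 0, 0.28, 0, 0]]]'|sh s.sh;done
```

```text
eef_pos: [496.8, 240.5, 113.9] tcp_rot: [-3.139, 0.001, 1.579] ft_force: [0.2, -0.3, -0.7] mz [-0.024 -0.051 -0.056] j6 0.32
eef_pos: [498.0, 240.9, 114.6] tcp_rot: [3.14, -0.0, 1.58] ft_force: [-0.0, 0.6, -0.8] mz [-0.033 -0.098 -0.008] j6 0.32
eef_pos: [497.7, 240.9, 112.7] tcp_rot: [3.14, -0.0, 1.581] ft_force: [-0.2, -0.1, -1.3] mz [-0.04  -0.104  0.   ] j6 0.32
eef_pos: [497.4, 240.7, 110.6] tcp_rot: [3.141, -0.0, 1.581] ft_force: [0.0, 0.2, -1.2] mz [-0.059 -0.129  0.049] j6 0.32
eef_pos: [497.3, 240.7, 108.9] tcp_rot: [-3.141, 0.0, 1.581] ft_force: [0.8, 0.3, -0.8] mz [-0.017 -0.146 -0.023] j6 0.32
```

In the tool's units: 1 mm is 0.2.

```bash
python3 steer.py '[[[0, 0, 0.2, 0, 0], [0, 0, 0.2, 0, 0]]]'|sh s.sh; python3 steer.py '[[[0, 0, 0.2, 0, 0], [0, 0, 0.2, 0, 0]]]'|sh s.sh
```

```text
eef_pos: [497.4, 240.8, 108.2] tcp_rot: [3.141, -0.0, 1.581] ft_force: [-0.4, 0.1, 3.1] mz [-0.029  0.008 -0.031] j6 0.32
eef_pos: [497.4, 240.9, 108.0] tcp_rot: [3.141, -0.0, 1.581] ft_force: [-3.9, -0.3, 12.7] mz [-0.194  0.639 -0.019] j6 0.32
```

In the tool's units: -1 mm is -0.2.

```bash
python3 steer.py '[[[0, 0, -0.2, 0, 0], [0, 0, -0.2, 0, 0.65], [0, 0, -0.2, 0, 0.65], [0, 0, -0.2, 0, 0.65], [0, 0, -0.2, 0, 0.65]]]'|grep -E "eef|open"; python3 steer.py '[[[0, 0, -7, 0, 0.65], [0, 0, -15, 0, 0.7], [-4, -4, -18, 0, 0.75], [-10, -9, -18, 0, 0.75], [-17, -14, -18, 0, 0.75]]]'|grep eef; python3 steer.py '[[[0, 0, 0, 0, 0.75], [0, 0, 0, 0, 0.75], [0, 0, 0, 0, 0.75]]]'|grep eef
python3 - <<'E'
from h import *
p,_=env.read_camera("top"); q,e=env.read_camera("scene"); find(["tall"])
gs=grad(q[:,:,::-1],cv2.imread("pics/scene0.png")); gt=grad(p[:,:,::-1],cv2.imread("pics/top0.png"))
cv2.imwrite("pics/tend.png",p[:,:,::-1])
for n,x,y in(("D",497,241),("B",496,310),("A",493,378),("C",492,442)): print(n,[[tuple(map(float,t)) for t in locate([G_],x,y,80)][0] for G_ in (("scene",gs),("top",gt))])
E
```

```text
eef_pos: [497.4, 240.7, 107.8]
opening: 0.641
eef_pos: [428.3, 156.0, 198.7]
eef_pos: [429.6, 156.2, 198.3]
tall 0.72 0 0
D [(109.3, 498.0, 234.0), (107.0, 482.0, 228.0)]
B [(111.0, 499.0, 307.0), (115.0, 493.0, 311.0)]
A [(111.6, 496.0, 375.0), (116.7, 490.0, 377.0)]
C [(109.8, 493.0, 441.0), (115.9, 489.0, 443.0)]
```

Run:
```python
from h import *
p,d=env.read_camera("top"); C=cloud("top",d); m=(p.max(2)<60)&(abs(C[...,0]-550)<70)&(abs(C[...,1]+410)<70)&(C[...,2]>90)
q=C[m]; print(m.sum(),q.min(0).round(),q.max(0).round(),q.mean(0).round()); print(env.state()["t"])
env.job_done()
```

```text
315 [ 515. -417.   98.] [ 589. -400.  125.] [ 552. -407.  117.]
63.35
the job is handed in; nothing more can be done
```

The job is handed in at 63 s: the bolt is driven home on its stop, the key is upright in its stand, all four shot glasses are in one row on the shelf, and the tall glass hasn't moved. The result came back without a verdict. One shot glass was found out of place on the shelf and the next one was lowered onto it at about 60 N; both then checked as standing in the row.

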